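Set the clay pots to dry after class

TASK

Set the soft clay pots to dry: first shut the air valve completely, then slide every pot along the board, without lifting or tipping it, to stand inside a ring mark of its own, and only when all the pots are in place open the valve half-way (lever at 45 degrees). Lay all the clay tools (wooden handle, steel blade) flat in the white tray, along its length, with their blades towards the tray's high end. Leave the other things on the table where they are.

Things in the scene. Friction and masses are not known exactly. Their poses are not given: they have to be found in the camera images.
- drying_board: fixed plywood board 330 (x) x 360 (y) x 12 mm; origin on the table under its centre, so its top is at z = 12 mm; x points away from the robot. Three ring marks are printed along its far part; a steel air pipe of 20 mm diameter, its top 85 mm above the table, runs along the far edge (x = 185 mm) with a brass nozzle facing each mark, and along the left side (y = 225 mm) where the ball valve sits
- mark_0 (a point): centre of the left ring mark on the board's top: dark ring, inner diameter 106 mm, outer 113 mm (neighbours are 115 mm apart)
- mark_1 (a point): centre of the middle ring mark on the board's top: dark ring, inner diameter 106 mm, outer 113 mm (neighbours are 115 mm apart)
- mark_2 (a point): centre of the right ring mark on the board's top: dark ring, inner diameter 106 mm, outer 113 mm (neighbours are 115 mm apart)
- valve_handle (a joint): angle of the ball valve's lever, rad, about the upright axis: 0 = shut (lever square to its pipe, pointing in the board's +y, away from the board; a stop is there), 1.571 = fully open (lever along its pipe, pointing in the board's -x, towards the robot); it grows anticlockwise seen from above and stays where it is left
- valve_axis (a point): point on the lever's upright turning axis at the height of the lever's mid-thickness (113 mm above the table); its axes are parallel to the board's
- valve_grip (a point): point in the lever's grey grip, 75 mm from the axis; the grip is a bar 65 mm long, 16 mm wide, 16 mm thick, from 45 to 110 mm from the axis
- pot_round: soft brown clay pot, open at the top, round, wall 8 mm thick, floor 8 mm thick: bellied, 60 mm high, rim 76 mm and belly 82 mm in diameter. Origin at the centre of its underside, z up. Its wall can be pinched at the rim from above, one finger inside. Some pots may be absent
- pot_tall: soft brown clay pot, open at the top, round, wall 8 mm thick, floor 8 mm thick: tall and nearly straight, 74 mm high, rim 74 mm in diameter, foot 68 mm. Origin at the centre of its underside, z up. Its wall can be pinched at the rim from above, one finger inside. Some pots may be absent
- pot_wide: soft brown clay pot, open at the top, round, wall 8 mm thick, floor 8 mm thick: low and flared, 50 mm high, rim 82 mm in diameter, foot 58 mm. Origin at the centre of its underside, z up. Its wall can be pinched at the rim from above, one finger inside. Some pots may be absent
- tool_paddle: clay tool, 150 mm long, lying flat: square wooden handle 90 x 18 x 14 mm, then a steel blade 60 mm long: flat, 22 mm wide. Origin on the underside, at mid-length; +x runs along the tool to the blade's tip; the handle spans x = -75 to +15 mm (its middle, near the centre of mass, is at x = -30 mm, height 7 mm). Some tools may be absent
- tool_needle: clay tool, 150 mm long, lying flat: square wooden handle 90 x 18 x 14 mm, then a steel blade 60 mm long: slender, 7 mm wide. Origin on the underside, at mid-length; +x runs along the tool to the blade's tip; the handle spans x = -75 to +15 mm (its middle, near the centre of mass, is at x = -30 mm, height 7 mm). Some tools may be absent
- tool_fork: clay tool, 150 mm long, lying flat: square wooden handle 90 x 18 x 14 mm, then a steel blade 60 mm long: ending in two prongs, 23 mm wide. Origin on the underside, at mid-length; +x runs along the tool to the blade's tip; the handle spans x = -75 to +15 mm (its middle, near the centre of mass, is at x = -30 mm, height 7 mm). Some tools may be absent
- tool_paddle_tip (a point): tip of the blade of tool_paddle, 75 mm from its origin
- tool_needle_tip (a point): tip of the blade of tool_needle, 75 mm from its origin
- tool_fork_tip (a point): tip of the blade of tool_fork, 75 mm from its origin
- tray: fixed white tool tray, open at the top, outside 210 (x) x 175 (y) mm, walls and floor 5 mm thick, walls 22 mm high except the high end at +x, 48 mm; origin under its centre; x runs along its length towards the high end
- giraffe: bystander: small fired-clay giraffe standing on a plate, 135 mm high; origin under it
- scissors: bystander: scissors lying on the table, 140 mm long; origin at the pivot
- sponge: bystander: rectangular block sponge 100 x 65 x 32 mm; origin under its centre
- water_cup: bystander: white cup, 72 mm wide, 85 mm high; origin under its centre
- glaze_jar: bystander: closed jar, 64 mm wide, 85 mm high; origin under its centre
- clay_block: bystander: brown block of clay 120 x 90 x 70 mm; origin under its centre
Not all that is in view belongs to the job. Leave any turquoise look-alike of the pot_tall alone.

How it is judged (in metres and radians):
On the way, in this order (a step that is already met when the one before it is completed fails the run):
1. the air valve is shut (value of joint valve_handle below 0.1 rad), for 0.2 s.
2. every pot stands inside a ring mark ((horizontal distance between pot_round and mark_0 below 0.015 m or horizontal distance between pot_round and mark_1 below 0.015 m or horizontal distance between pot_round and mark_2 below 0.015 m) and (horizontal distance between pot_tall and mark_0 below 0.015 m or horizontal distance between pot_tall and mark_1 below 0.015 m or horizontal distance between pot_tall and mark_2 below 0.015 m) and (horizontal distance between pot_wide and mark_0 below 0.015 m or horizontal distance between pot_wide and mark_1 below 0.015 m or horizontal distance between pot_wide and mark_2 below 0.015 m) and linear speed of each of pot_round, pot_tall, pot_wide below 0.02 m/s), for 0.2 s.
3. the air valve is half open (value of joint valve_handle between 0.655 and 0.915 rad), for 0.2 s.
At the end, for the whole second after the job is handed in: each pot that is present stands upright on the board within 15 mm of the centre of a ring mark, one pot to a mark; the valve lever is at 0.785 rad within 0.13; each tool that is present lies flat on the tray's floor, within 0.26 rad of the tray's length, blade towards the high end; all at rest (all of step 2 and all of step 3 and angle between each of pot_round, pot_tall, pot_wide's own z axis and vertical below 0.1 rad and x of tool_paddle in the frame of tray between -0.07 and 0.07 m and y of tool_paddle in the frame of tray between -0.085 and 0.085 m and z of each of tool_paddle, tool_needle, tool_fork in the frame of tray below 0.024 m and angle between tool_paddle's own x axis and vertical between 1.45 and 1.69 rad and angle between the x axis of each of tool_paddle, tool_needle, tool_fork and the x axis of tray, either way round below 0.26 rad and x of each of tool_paddle_tip, tool_needle_tip, tool_fork_tip in the frame of tray above 0.02 m and linear speed of each of tool_paddle, tool_needle, tool_fork below 0.02 m/s and x of tool_needle in the frame of tray between -0.07 and 0.07 m and y of tool_needle in the frame of tray between -0.085 and 0.085 m and angle between tool_needle's own x axis and vertical between 1.45 and 1.69 rad and x of tool_fork in the frame of tray between -0.07 and 0.07 m and y of tool_fork in the frame of tray between -0.085 and 0.085 m and angle between tool_fork's own x axis and vertical between 1.45 and 1.69 rad); the robot touches nothing.
It fails at once if a pot is lifted more than 12 mm off the board (z of any of pot_round, pot_tall, pot_wide in the frame of drying_board above 0.024 m).
It fails at once if a pot is tipped by more than 0.45 rad (angle between any of pot_round, pot_tall, pot_wide's own z axis and vertical above 0.45 rad).
It fails at once if a bystander is moved by more than 40 mm (distance of any of giraffe, scissors, sponge, water_cup, glaze_jar, clay_block from where it was at the start of the episode above 0.04 m).
Of pot_round, pot_tall, pot_wide only 2 to 3 are there at a start; the rules pass over those that are not, and their reading is None.
Of tool_paddle, tool_needle, tool_fork only 2 to 3 are there at a start; the rules pass over those that are not, and their reading is None.
At some moment in a run one of pot_round, pot_tall, pot_wide, tool_paddle, tool_needle, tool_fork may be knocked a few centimetres aside while the robot is not near it.
Once in a run the grip may slacken for a moment while it holds something.
It also fails if it takes over 200 s, if anything falls off the work surface, if the arm or the gripper's body presses on something with over 40 N, if the wrist force passes 120 N, or if a joint passes its speed limit or range.

ROBOT

A 6-joint arm with a two-finger parallel gripper is mounted at the origin on the work surface. World frame = base frame: x ahead of the robot, y to its left, z up, the work surface at z = 0. Lengths are in mm, angles in rad, forces in N, time in s.
With the tool pointing down it reaches from about 350 to 850 mm from the base axis. Payload 8.1 kg.
Tool frame: the origin (TCP) lies between the finger pads; the fingertips stand 25 mm ahead of it and the grasp point (between the pads) lies 6 mm ahead of it; z points along the fingers, y is the line along which they close (so a half turn about z gives the same grasp; the last joint's range is limited). The gripper opens to 93 mm and grips with 3 to 60 N. Pads are 15 mm wide; open, the fingers measure 128 mm over their backs; the gripper's body (75 mm by 188 mm) begins 65 mm behind the grasp point.
Start: joints at [1.079, 0.13, 1.488, -0, 1.523, -0.085], TCP at [237.383, 551.049, 243.635] pointing down, gripper open.
Joint ranges: [-2.96, 2.96], [-0.89, 2.26], [0.02, 2.5], [-1.34, 4.48], [0, 2.73], [-2.66, 2.66]. Speed limits (rad/s): [2.39, 2.39, 2.79, 3.14, 3.14, 3.14].

INTERFACE

Orientations are given as a unit quaternion [w, x, y, z].
In Python, from rig import arm gives the robot as it stands. The module is installed in compiled form; this text tells all that it offers.
- The arm moves only by the shell command python3 -m crank 'ROWS' [FORCE]. ROWS is JSON, a list of rows, each an object with "gripper": the opening, from 0 (shut) to 1 (fully open); "dp": the shift along the tool's x, y, z scaled (see below), a list of three; "dr": the turn, a rotation vector about the tool's x, y, z scaled (see below), a list of three. In form: [{"gripper": gripper, "dp": [dx, dy, dz], "dr": [ax, ay, az]}, ...]. A call has 1 to 12 rows; each row is the pose to reach, as a shift and turn from the pose commanded when the call began, along the tool's axes at that moment, turning the shorter way round; what a row does not reach only later rows make up. The controller multiplies each number of a shift by 600 mm and each number of a turn by pi rad. A row lasts 1/12 s, in which the tool goes at most 41.7 mm and 7.16 degrees, less where a joint would pass 70% of its speed; a pose out of reach is approached as far as the arm can. A call with a number of a shift or a turn outside -1 to 1 is refused whole. A call with a gripper value outside its range is refused whole. The fingers move at their own pace and stop on an object; FORCE is the grip in N (left out, the last holds). Time passes only in rows, so rows that repeat a pose let the fingers close. It gives the time, the measured TCP pose, the force, the opening and the grip force at its end, in the units of the state.
- arm.get_obs(): the state, without advancing time (a new reading comes with each control period).
- arm.get_image(name): name is "scene" or "top" or "wrist"; returns the picture (420x560x3 uint8, red, green, blue); there is no depth.
- arm.camera_model(name): a dict with "K" (3x3 intrinsics, pixels), "R" (3x3) and "t" (3): a world point X has camera coordinates R X + t. Camera axes: x right, y down, z forward; pixel columns grow to the right and rows downward; lengths in mm; the calibration is good to about 2 mm. A picture is of the moment at which its call begins: read the wrist's pose just before it. camera_model takes no time and is no camera call; for the wrist camera it gives the pose at the moment of the call.
- arm.close_job(): hands the job in; it is judged then, once.
The state is a dict: "time": time; "qpos": joint angles; "qd": joint speeds; "effort": joint torques, N m; "ee_pos": TCP position; "ee_rot": TCP orientation; "force": force on the tool from outside, world axes, zero at the start; "torque": the same for the moment, N m; "finger_gap": finger opening in mm; "grip_force": force on a finger pad.
Only numpy, scipy, OpenCV 4.12 (cv2) and the standard library are available. Lean on these libraries where they do the work, as an engineer would, in place of code of your own. Each camera call takes 0.05 s, during which the arm holds its last target. There are 200 camera calls.

## Working session

There is one attempt and no reset: what is moved stays moved. The work goes in short steps, Python scripts to look and compute and a shell command to move; the robot and the scene stay as the last step left them, time stands still between calls to the robot, and variables do not carry over. Pictures are saved under pics/ and viewed, at most 14 in all, crops included, and the job is handed in when it is done.

```bash
mkdir -p pics
cat > h.py <<'E'
import numpy as np, cv2, sys
from rig import arm
from scipy.spatial.transform import Rotation as Ro
def snap(name,f):
    im=arm.get_image(name); cv2.imwrite('pics/'+f,im[:,:,::-1]); return im
def ray(cm,u,v,z):
    K,R,t=[np.array(cm[k],float) for k in 'KRt']
    d=R.T@np.linalg.solve(K,[u,v,1.]); c=-R.T@t
    return c+d*(z-c[2])/d[2]
def proj(cm,X):
    K,R,t=[np.array(cm[k],float) for k in 'KRt']
    p=K@(R@np.array(X,float)+t); return p[:2]/p[2]
def rot():
    o=arm.get_obs(); q=o['ee_rot']; return np.array(o['ee_pos']),Ro.from_quat([q[1],q[2],q[3],q[0]]).as_matrix()
E
python3 - <<'E'
from h import *
for n in('top','scene'):
    snap(n,n+'0.png'); cm=arm.camera_model(n); print(n,np.round(-np.array(cm['R']).T@np.array(cm['t'])),np.round(cm['K']).tolist())
o=arm.get_obs(); print(o)
print(rot()[1].round(2))
E
```

```text
top [ 341.    6. 1646.] [[514.0, 0.0, 275.0], [0.0, 514.0, 204.0], [0.0, 0.0, 1.0]]
scene [1064. -559.  957.] [[403.0, 0.0, 279.0], [0.0, 403.0, 208.0], [0.0, 0.0, 1.0]]
{'time': 0.1, 'qpos': array([ 1.07860240e+00,  1.31068255e-01,  1.48913669e+00, -8.88328762e-06,
        1.52304488e+00, -8.53773563e-02]), 'qd': array([ 0.00084107, -0.00293361, -0.00084347, -0.00182372, -0.00012234,
       -0.00024618]), 'effort': array([ 1.35506802e-03, -5.61342323e+01, -4.93096304e+01,  7.68519519e-02,
        2.91265600e-02, -7.84031135e-05]), 'ee_pos': array([237.15824105, 550.62577627, 242.72122425]), 'ee_rot': array([-2.31719603e-04,  2.02008236e-01,  9.79383472e-01, -7.95540211e-04]), 'force': array([0.2452996 , 0.02525974, 0.44021111]), 'torque': array([-0.02294706, -0.04031247,  0.01460554]), 'grip_force': 0.0, 'finger_gap': 93.13013077479962}
[[-0.92  0.4  -0.  ]
 [ 0.4   0.92 -0.  ]
 [ 0.   -0.   -1.  ]]
```

View pics/top0.png

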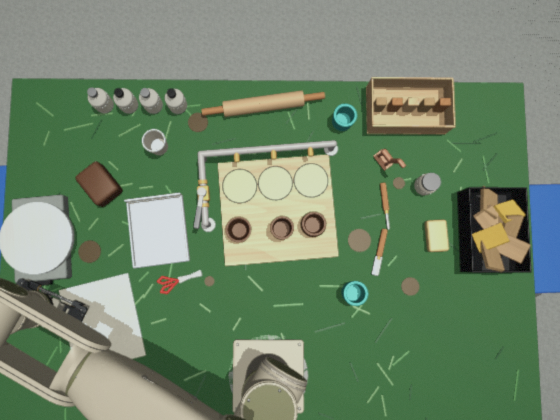

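View pics/scene0.png

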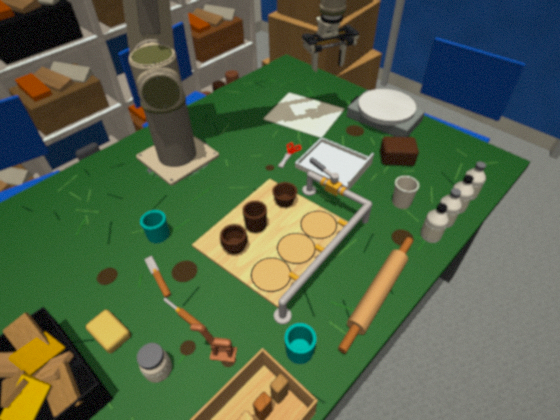

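Run:
```python
from h import *
im=cv2.imread('pics/top0.png'); cm=arm.camera_model('top'); print(np.round(cm['R'],3).tolist())
c1=cv2.resize(im[140:275,115:350],None,fx=3.4,fy=3.4,interpolation=cv2.INTER_CUBIC); cv2.imwrite('pics/c1.png',c1)
c2=cv2.resize(im[130:310,325:470],None,fx=3.3,fy=3.3,interpolation=cv2.INTER_CUBIC); cv2.imwrite('pics/c2.png',c2)
for n,u,v,z in [('base',268,378,0),('potL',239,230,60),('potM',282,228,60),('potR',313,224,60),('m0',240,186,12),('m1',276,183,12),('m2',311,180,12),('axis',203,186,113),('leverend',198,228,113),('t1',385,205,7),('t2',380,250,7),('tray',158,231,0)]:
    print(n,ray(cm,u,v,z).round())
```

```text
[[0.003, -1.0, 0.014], [-0.993, -0.005, -0.115], [0.115, -0.014, -0.993]]
base [-12.   2.   0.]
potL [443.  94.  60.]
potM [450. -39.  60.]
potR [ 463. -135.   60.]
m0 [587.  95.  12.]
m1 [598. -21.  12.]
m2 [ 608. -133.   12.]
axis [572. 200. 113.]
leverend [445. 213. 113.]
t1 [ 529. -372.    7.]
t2 [ 384. -353.    7.]
tray [443. 355.   0.]
```

View pics/c1.png

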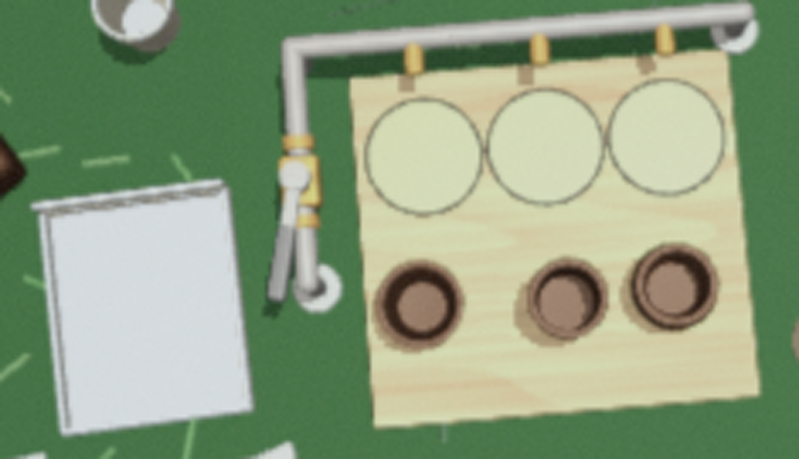

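View pics/c2.png

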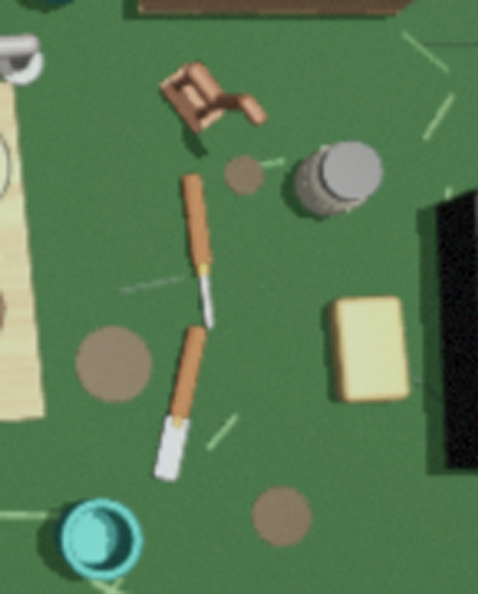

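The candidates are:
- **Pots:** brown ones at (239,230), (282,228) and (313,224). The turquoise cups at (344,118) and (355,294) are look-alikes to leave alone.
- **Tools:** needle at (385,205) and paddle at (380,250). No fork is visible.
- **Not tools:** scissors (180,283), wooden pieces in the crates.
- **Tray:** centre (158,231), with the double-edged high wall at the far end, so its +x points away from the robot.
- **Lever:** from (203,186) to (197,228), so it is nearly open.

Next I go over the board for a wrist view.

```bash
cat >> h.py <<'E'
def plan(x,y,z,yaw=None):
    """grasp point target (mm), closing-axis yaw deg -> dp, dr units"""
    p,R=rot(); 
    if yaw is None: Rt=R
    else:
        a=np.radians(yaw); yv=np.array([np.cos(a),np.sin(a),0]); 
        if yv@R[:,1]<0: yv=-yv
        zv=np.array([0,0,-1.]); Rt=np.column_stack([np.cross(yv,zv),yv,zv])
    tcp=np.array([x,y,z+6.])
    dp=R.T@(tcp-p)/600; dr=Ro.from_matrix(R.T@Rt).as_rotvec()/np.pi
    print('dp',dp.round(4).tolist(),'dr',dr.round(4).tolist(),'rows',int(np.ceil(max(np.linalg.norm(tcp-p)/41.7,np.linalg.norm(dr)*180/7.16))))
E
python3 -c "
from h import *
plan(430,130,370,70)"
```

```text
dp [-0.5725, -0.517, -0.2214] dr [-0.0005, -0.0001, -0.0184] rows 12
```

```bash
python3 -m crank '[{"gripper":0.5,"dp":[-0.2,-0.2,-0.22],"dr":[0,0,0]},{"gripper":0.5,"dp":[-0.57,-0.517,-0.22],"dr":[0,0,-0.018]},{"gripper":0.5,"dp":[-0.57,-0.517,-0.22],"dr":[0,0,-0.018]},{"gripper":0.5,"dp":[-0.57,-0.517,-0.22],"dr":[0,0,-0.018]},{"gripper":0.5,"dp":[-0.57,-0.517,-0.22],"dr":[0,0,-0.018]},{"gripper":0.5,"dp":[-0.57,-0.517,-0.22],"dr":[0,0,-0.018]},{"gripper":0.5,"dp":[-0.57,-0.517,-0.22],"dr":[0,0,-0.018]},{"gripper":0.5,"dp":[-0.57,-0.517,-0.22],"dr":[0,0,-0.018]},{"gripper":0.5,"dp":[-0.57,-0.517,-0.22],"dr":[0,0,-0.018]},{"gripper":0.5,"dp":[-0.57,-0.517,-0.22],"dr":[0,0,-0.018]},{"gripper":0.5,"dp":[-0.57,-0.517,-0.22],"dr":[0,0,-0.018]},{"gripper":0.5,"dp":[-0.57,-0.517,-0.22],"dr":[0,0,-0.018]}]' 15
python3 - <<'E'
from h import *
snap('wrist','w0.png'); cm=arm.camera_model('wrist'); 
R,t=np.array(cm['R']),np.array(cm['t']); print((-R.T@t).round(),R.round(2).tolist(),rot()[0],np.round(cm['K'][0]))
E
```

```text
time: 1.1
ee_pos: [429.7, 127.6, 376.5]
ee_rot: [0.001, 0.175, 0.985, -0.0]
force: [0.6, -0.5, -0.5]
finger_gap: 46.3
grip_force: 0.0
[368. 148. 518.] [[0.35, 0.94, -0.0], [0.91, -0.34, 0.25], [0.23, -0.09, -0.97]] [431.0033371  125.36467514 377.23386668] [308.   0. 279.]
```

View pics/w0.png

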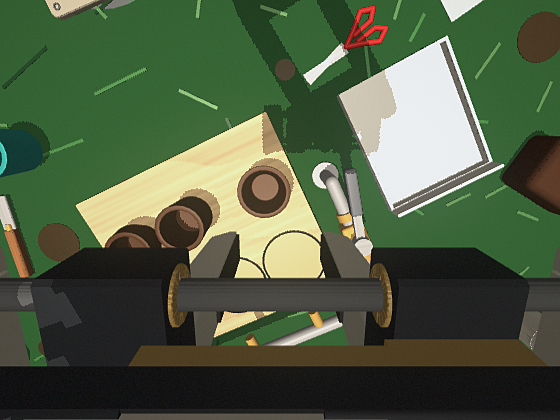

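The wrist view shows the left pot at (265,190), the tall middle one at (180,228), the third at (130,245), the lever from (350,172) to (365,240), and the tray with its double-lined high end at (450,195).

```bash
cat >> h.py <<'E'
def c1(u,v): return (u+.5)/3.4-.5+115,(v+.5)/3.4-.5+140
E
python3 - <<'E'
from h import *
cm=arm.camera_model('top'); im=cv2.imread('pics/top0.png')
# marks: discs are paler/greener than board: cluster by seed colour in Lab
lab=cv2.cvtColor(im,cv2.COLOR_BGR2LAB).astype(float)
M=[]
for u,v in [(240,186),(276,183),(311,180)]:
    m=(np.linalg.norm(lab-lab[v-4:v+5,u-4:u+5].mean((0,1)),axis=2)<9).astype(np.uint8)
    n,l,s,c=cv2.connectedComponentsWithStats(m,connectivity=4); k=l[v,u]
    X=ray(cm,*c[k],12); M.append(X); print('mark',c[k].round(1),s[k],X.round(1))
d=M[0]-M[2]; print('dist',np.linalg.norm(M[0]-M[1]),np.linalg.norm(M[1]-M[2]),'yaw',np.degrees(np.arctan2(-d[0],d[1])))
for n,u,v,z in [('L',419,305,72),('M',568,299,86),('R',674,285,62),('axis',295,176,113),('lend',277,299,113),('trTL',38,207,48),('trTR',227,183,48),('trBL',63,434,22),('trBR',252,409,22)]:
    print(n,ray(cm,*c1(u,v),z).round(1))
w=arm.camera_model('wrist')
for n,u,v,z in [('L',265,190,72),('M',181,228,86),('R',130,245,62),('axis',364,245,113),('lend',350,172,113)]: print('w',n,ray(w,u,v,z).round(1))
print('axis from marks', (M[0]+d/np.linalg.norm(d)*110).round(1))
E
```

```text
mark [239.3 185.8] [224 171  32  31 772] [588.   96.9  12. ]
mark [275.  182.9] [260 168  31  31 768] [598.1 -17.6  12. ]
mark [310.6 180. ] [295 165  32  31 765] [ 607.9 -132.2   12. ]
dist 114.86371860463558 115.06121935356255 yaw 4.97612813304187
L [444.2  96.5  72. ]
M [449.2 -37.2  86. ]
R [ 464.  -134.2   62. ]
axis [555.1 204.8 113. ]
lend [446.3 218.4 113. ]
trTL [534.3 447.8  48. ]
trTR [557.4 275.5  48. ]
trBL [327.7 424.6  22. ]
trBR [351.  251.9  22. ]
w L [446.7  95.5  72. ]
w M [454.8 -39.8  86. ]
w R [ 457.5 -137.9   62. ]
w axis [561.1 202.6 113. ]
w lend [455.6 214.4 113. ]
axis from marks [578.4 206.4  12. ]
```

```bash
python3 -c "
from h import *
plan(481.5,213.6,115,83);plan(481.5,213.6,180,83)"
```

```text
dp [-0.0266, 0.1677, 0.4269] dr [-0.0005, 0.001, -0.0739] rows 7
dp [-0.0269, 0.1675, 0.3186] dr [-0.0005, 0.001, -0.0739] rows 6
```

```bash
python3 -m crank '[{"gripper":0.5,"dp":[-0.027,0.1675,0.25],"dr":[0,0,-0.074]},{"gripper":0.5,"dp":[-0.027,0.1675,0.25],"dr":[0,0,-0.074]},{"gripper":0.5,"dp":[-0.027,0.1675,0.25],"dr":[0,0,-0.074]},{"gripper":0.5,"dp":[-0.027,0.1675,0.25],"dr":[0,0,-0.074]},{"gripper":0.5,"dp":[-0.027,0.1675,0.25],"dr":[0,0,-0.074]},{"gripper":0.5,"dp":[-0.027,0.1675,0.35],"dr":[0,0,-0.074]},{"gripper":0.5,"dp":[-0.027,0.1675,0.4],"dr":[0,0,-0.074]},{"gripper":0.5,"dp":[-0.027,0.1675,0.426],"dr":[0,0,-0.074]},{"gripper":0.5,"dp":[-0.027,0.1675,0.426],"dr":[0,0,-0.074]}]'
python3 -m crank '[{"gripper":0,"dp":[0,0,0],"dr":[0,0,0]},{"gripper":0,"dp":[0,0,0],"dr":[0,0,0]},{"gripper":0,"dp":[0,0,0],"dr":[0,0,0]},{"gripper":0,"dp":[0,0,0],"dr":[0,0,0]},{"gripper":0,"dp":[0,0,0],"dr":[0,0,0]}]' 20
cat >> h.py <<'E'
def arc(C,r,a0,a1,n):
    p,R=rot(); P0=C+r*np.array([np.cos(np.radians(a0)),np.sin(np.radians(a0))])
    for a in np.linspace(a0,a1,n+1)[1:]:
        q=C+r*np.array([np.cos(np.radians(a)),np.sin(np.radians(a))])-P0
        d=R.T@np.array([*q,0])/600; print(round(a,1),d.round(3).tolist(),round(-(a-a0)/180,4))
E
python3 -c "
from h import *
print(rot()[0])
arc(np.array([556,204.5]),75,173,94,12)"
```

```text
time: 1.9
ee_pos: [474.3, 218.1, 114.1]
ee_rot: [-0.005, 0.059, 0.998, -0.002]
force: [-1.2, -0.5, -0.6]
finger_gap: 46.6
grip_force: 0.0
time: 2.32
ee_pos: [479.8, 219.8, 122.2]
ee_rot: [0.002, 0.059, 0.998, 0.0]
force: [0.3, -1.7, 1.6]
finger_gap: 17.9
grip_force: 0.9
[479.81248556 219.80780264 122.23364996]
166.4 [-0.001, 0.014, 0.0] 0.0366
159.8 [-0.003, 0.028, 0.0] 0.0731
153.2 [-0.008, 0.042, 0.0] 0.1097
146.7 [-0.013, 0.055, 0.0] 0.1463
140.1 [-0.02, 0.068, 0.0] 0.1829
133.5 [-0.029, 0.079, 0.0] 0.2194
126.9 [-0.039, 0.09, 0.0] 0.256
120.3 [-0.05, 0.099, 0.0] 0.2926
113.8 [-0.062, 0.107, 0.0] 0.3292
107.2 [-0.074, 0.114, 0.0] 0.3657
100.6 [-0.088, 0.119, 0.0] 0.4023
94.0 [-0.102, 0.122, 0.0] 0.4389
```

```bash
python3 -m crank '[{"gripper":0,"dp":[0,0,0],"dr":[0,0,0]},{"gripper":0,"dp":[0,0,0],"dr":[0,0,0]},{"gripper":0,"dp":[0,0,0],"dr":[0,0,0]}]' 20
```

```text
time: 2.57
ee_pos: [479.8, 219.8, 122.1]
ee_rot: [0.002, 0.059, 0.998, 0.0]
force: [-0.7, -3.3, 7.9]
finger_gap: 16.8
grip_force: 19.8
```

```bash
python3 -c "
from h import *
arc(np.array([556,204.5]),77,168.6,94.5,12)"
```

```text
162.4 [-0.002, 0.014, 0.0] 0.0343
156.2 [-0.005, 0.027, 0.0] 0.0686
150.1 [-0.01, 0.04, 0.0] 0.1029
143.9 [-0.016, 0.053, 0.0] 0.1372
137.7 [-0.023, 0.064, 0.0] 0.1715
131.6 [-0.032, 0.075, 0.0] 0.2058
125.4 [-0.042, 0.085, 0.0] 0.2401
119.2 [-0.053, 0.094, 0.0] 0.2744
113.0 [-0.064, 0.101, 0.0] 0.3087
106.8 [-0.076, 0.107, 0.0] 0.3431
100.7 [-0.089, 0.112, 0.0] 0.3774
94.5 [-0.103, 0.116, 0.0] 0.4117
```

```bash
python3 -m crank '[{"gripper":0,"dp":[-0.002,0.014,0],"dr":[0,0,0.036]},{"gripper":0,"dp":[-0.005,0.027,0],"dr":[0,0,0.072]},{"gripper":0,"dp":[-0.010,0.040,0],"dr":[0,0,0.108]},{"gripper":0,"dp":[-0.016,0.053,0],"dr":[0,0,0.144]},{"gripper":0,"dp":[-0.023,0.064,0],"dr":[0,0,0.18]},{"gripper":0,"dp":[-0.032,0.075,0],"dr":[0,0,0.216]},{"gripper":0,"dp":[-0.042,0.085,0],"dr":[0,0,0.252]},{"gripper":0,"dp":[-0.053,0.094,0],"dr":[0,0,0.288]},{"gripper":0,"dp":[-0.064,0.101,0],"dr":[0,0,0.324]},{"gripper":0,"dp":[-0.076,0.107,0],"dr":[0,0,0.36]},{"gripper":0,"dp":[-0.089,0.112,0],"dr":[0,0,0.396]},{"gripper":0,"dp":[-0.103,0.116,0],"dr":[0,0,0.432]}]' 25
python3 -m crank '[{"gripper":0,"dp":[0,0,0],"dr":[0,0,0]},{"gripper":0,"dp":[0,0,0],"dr":[0,0,0]},{"gripper":0,"dp":[0,0,0],"dr":[0,0,0]},{"gripper":0,"dp":[0,0,0],"dr":[0,0,0]}]'
```

```text
time: 3.57
ee_pos: [549.8, 282.1, 122.2]
ee_rot: [0.001, 0.674, 0.738, 0.002]
force: [0.8, -3.3, 6.1]
finger_gap: 15.7
grip_force: 25.0
time: 3.9
ee_pos: [549.7, 282.0, 122.1]
ee_rot: [0.001, 0.672, 0.74, 0.002]
force: [1.9, -0.3, 6.8]
finger_gap: 15.8
grip_force: 25.0
```

```bash
python3 -m crank '[{"gripper":0,"dp":[0,0.005,0],"dr":[0,0,0]},{"gripper":0,"dp":[0,0.01,0],"dr":[0,0,0.01]},{"gripper":0,"dp":[0,0.01,0],"dr":[0,0,0.01]},{"gripper":0,"dp":[0,0.01,0],"dr":[0,0,0.01]}]'
```

```text
time: 4.23
ee_pos: [550.9, 282.0, 121.7]
ee_rot: [-0.002, 0.684, 0.73, -0.003]
force: [-21.5, -6.6, 22.3]
finger_gap: 15.7
grip_force: 25.1
```

```bash
python3 -m crank '[{"gripper":0.4,"dp":[0,0,0],"dr":[0,0,0]},{"gripper":0.4,"dp":[0,0,0],"dr":[0,0,0]},{"gripper":0.4,"dp":[0,0,0],"dr":[0,0,0]},{"gripper":0.4,"dp":[0,0,-0.06],"dr":[0,0,0]},{"gripper":0.4,"dp":[0,0,-0.12],"dr":[0,0,0]},{"gripper":0.4,"dp":[0,0,-0.15],"dr":[0,0,0]},{"gripper":0.4,"dp":[0,0,-0.15],"dr":[0,0,0]}]'
python3 -c "
from h import *
print(arm.get_obs()['qpos'].round(2))
plan(430,-200,280,5)"
```

```text
time: 4.82
ee_pos: [556.9, 283.3, 216.6]
ee_rot: [0.002, 0.684, 0.729, 0.005]
force: [0.6, -0.5, 0.5]
finger_gap: 37.6
grip_force: 0.0
[0.39 0.2  1.46 0.   1.47 0.32]
dp [-0.7899, -0.2618, -0.1207] dr [0.003, -0.001, -0.0073] rows 13
```

```bash
python3 -m crank '[{"gripper":0.4,"dp":[-0.79,-0.262,-0.12],"dr":[0,0,0]},{"gripper":0.4,"dp":[-0.79,-0.262,-0.12],"dr":[0,0,0]},{"gripper":0.4,"dp":[-0.79,-0.262,-0.12],"dr":[0,0,0]},{"gripper":0.4,"dp":[-0.79,-0.262,-0.12],"dr":[0,0,0]},{"gripper":0.4,"dp":[-0.79,-0.262,-0.12],"dr":[0,0,0]},{"gripper":0.4,"dp":[-0.79,-0.262,-0.12],"dr":[0,0,0]},{"gripper":0.4,"dp":[-0.79,-0.262,-0.12],"dr":[0,0,0]},{"gripper":0.4,"dp":[-0.79,-0.262,-0.12],"dr":[0,0,0]},{"gripper":0.4,"dp":[-0.79,-0.262,-0.12],"dr":[0,0,0]},{"gripper":0.4,"dp":[-0.79,-0.262,-0.12],"dr":[0,0,0]},{"gripper":0.4,"dp":[-0.79,-0.262,-0.12],"dr":[0,0,0]},{"gripper":0.4,"dp":[-0.79,-0.262,-0.12],"dr":[0,0,0]}]'
python3 -m crank '[{"gripper":0.4,"dp":[0,0,0],"dr":[0,0,0]},{"gripper":0.4,"dp":[0,0,0],"dr":[0,0,0]},{"gripper":0.4,"dp":[0,0,0],"dr":[0,0,0]}]'
python3 - <<'E'
from h import *
im=snap('wrist','w1.png')
E
```

```text
time: 5.82
ee_pos: [427.7, -198.4, 281.0]
ee_rot: [-0.0, 0.684, 0.73, 0.0]
force: [1.3, -0.3, 0.7]
finger_gap: 37.4
grip_force: 0.0
time: 6.07
ee_pos: [428.6, -196.4, 280.6]
ee_rot: [-0.001, 0.684, 0.729, 0.0]
force: [-0.4, 0.7, 0.6]
finger_gap: 37.4
grip_force: 0.0
```

View pics/w1.png

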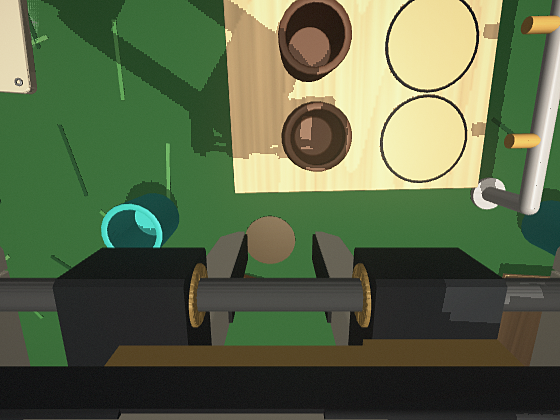

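Run:
```python
from h import *
cm=arm.camera_model('top'); w=arm.camera_model('wrist')
for n,u,v,z in [('L',419,305,62),('M',568,299,86),('R',674,285,72)]: print(n,ray(cm,*c1(u,v),z).round(1))
for n,u,v,z in [('R',317,136,72),('M',316,41,86),('m2',423,138,12),('m1',432,43,12)]: print('w',n,ray(w,u,v,z).round(1))
plan(463-34-1,-135,170,5)
```

```text
L [444.9  97.1  62. ]
M [449.2 -37.2  86. ]
R [ 463.2 -133.4   72. ]
w R [ 466.2 -137.    72. ]
w M [454.8 -45.   86. ]
w m2 [ 611.2 -131.7   12. ]
w m1 [602.1 -19.3  12. ]
dp [0.1008, 0.0053, 0.1744] dr [-0.0002, -0.0004, -0.0071] rows 3
```

```bash
python3 -c "
from h import *
plan(431,-138,110,5);plan(431,-138,66,5)"
```

```text
dp [0.0954, 0.01, 0.2744] dr [-0.0002, -0.0004, -0.0071] rows 5
dp [0.0953, 0.0101, 0.3477] dr [-0.0002, -0.0004, -0.0071] rows 6
```

```bash
python3 -m crank '[{"gripper":0.4,"dp":[0.095,0.01,0.15],"dr":[0,0,-0.007]},{"gripper":0.4,"dp":[0.095,0.01,0.15],"dr":[0,0,-0.007]},{"gripper":0.4,"dp":[0.095,0.01,0.21],"dr":[0,0,-0.007]},{"gripper":0.4,"dp":[0.095,0.01,0.27],"dr":[0,0,-0.007]},{"gripper":0.4,"dp":[0.095,0.01,0.27],"dr":[0,0,-0.007]},{"gripper":0.4,"dp":[0.095,0.01,0.30],"dr":[0,0,-0.007]},{"gripper":0.4,"dp":[0.095,0.01,0.33],"dr":[0,0,-0.007]},{"gripper":0.4,"dp":[0.095,0.01,0.347],"dr":[0,0,-0.007]},{"gripper":0.4,"dp":[0.095,0.01,0.347],"dr":[0,0,-0.007]},{"gripper":0.4,"dp":[0.095,0.01,0.347],"dr":[0,0,-0.007]}]'
python3 -m crank '[{"gripper":0,"dp":[0,0,0],"dr":[0,0,0]},{"gripper":0,"dp":[0,0,0],"dr":[0,0,0]},{"gripper":0,"dp":[0,0,0],"dr":[0,0,0]},{"gripper":0,"dp":[0,0,0],"dr":[0,0,0]},{"gripper":0,"dp":[0,0,0],"dr":[0,0,0]},{"gripper":0,"dp":[0,0,0],"dr":[0,0,0]}]' 12
```

```text
time: 6.95
ee_pos: [431.4, -139.0, 73.8]
ee_rot: [-0.0, 0.676, 0.737, -0.0]
force: [0.0, 0.2, 0.7]
finger_gap: 37.4
grip_force: 0.0
time: 7.45
ee_pos: [431.1, -139.7, 73.7]
ee_rot: [0.0, 0.676, 0.737, -0.0]
force: [-2.2, -0.5, 4.4]
finger_gap: 10.1
grip_force: 11.6
```

```bash
python3 -m crank '[{"gripper":0,"dp":[-0.0010,0.015,0],"dr":[0,0,0]},{"gripper":0,"dp":[-0.0025,0.038,0],"dr":[0,0,0]},{"gripper":0,"dp":[-0.004,0.063,0],"dr":[0,0,0]},{"gripper":0,"dp":[-0.0055,0.088,0],"dr":[0,0,0]},{"gripper":0,"dp":[-0.007,0.113,0],"dr":[0,0,0]},{"gripper":0,"dp":[-0.0085,0.138,0],"dr":[0,0,0]},{"gripper":0,"dp":[-0.010,0.163,0],"dr":[0,0,0]},{"gripper":0,"dp":[-0.0115,0.188,0],"dr":[0,0,0]},{"gripper":0,"dp":[-0.013,0.21,0],"dr":[0,0,0]},{"gripper":0,"dp":[-0.014,0.226,0],"dr":[0,0,0]},{"gripper":0,"dp":[-0.015,0.236,0],"dr":[0,0,0]},{"gripper":0,"dp":[-0.015,0.239,0],"dr":[0,0,0]}]'
python3 -m crank '[{"gripper":0,"dp":[0,0,0],"dr":[0,0,0]},{"gripper":0,"dp":[0,0,0],"dr":[0,0,0]}]'
```

```text
time: 8.45
ee_pos: [574.5, -136.1, 73.4]
ee_rot: [-0.001, 0.676, 0.737, -0.001]
force: [-9.5, -0.6, 10.4]
finger_gap: 10.8
grip_force: 12.3
time: 8.62
ee_pos: [574.3, -136.2, 73.4]
ee_rot: [-0.001, 0.676, 0.737, -0.001]
force: [-3.1, -0.2, 5.7]
finger_gap: 10.9
grip_force: 12.0
```

```bash
python3 -m crank '[{"gripper":0.4,"dp":[0,0,0],"dr":[0,0,0]},{"gripper":0.4,"dp":[0,0,0],"dr":[0,0,0]},{"gripper":0.4,"dp":[0,0,0],"dr":[0,0,0]},{"gripper":0.4,"dp":[0,0,-0.06],"dr":[0,0,0]},{"gripper":0.4,"dp":[0,0,-0.11],"dr":[0,0,0]},{"gripper":0.4,"dp":[0,0,-0.11],"dr":[0,0,0]},{"gripper":0.4,"dp":[0,0,-0.11],"dr":[0,0,0]}]'
python3 -c "
from h import *
plan(420,-44,130,5);plan(420,-44,76,5)
im=snap('top','t1.png')"
```

```text
time: 9.2
ee_pos: [576.5, -136.5, 141.9]
ee_rot: [0.002, 0.676, 0.737, 0.001]
force: [-0.5, 0.3, -0.1]
finger_gap: 37.1
grip_force: 0.0
dp [0.1762, -0.2467, 0.0083] dr [0.0015, 0.0006, -0.0003] rows 5
dp [0.1764, -0.2471, 0.0983] dr [0.0015, 0.0006, -0.0003] rows 5
```

```bash
python3 -m crank '[{"gripper":0.4,"dp":[0.176,-0.247,0],"dr":[0,0,0]},{"gripper":0.4,"dp":[0.176,-0.247,0],"dr":[0,0,0]},{"gripper":0.4,"dp":[0.176,-0.247,0],"dr":[0,0,0]},{"gripper":0.4,"dp":[0.176,-0.247,0],"dr":[0,0,0]},{"gripper":0.4,"dp":[0.176,-0.247,0],"dr":[0,0,0]},{"gripper":0.4,"dp":[0.176,-0.247,0],"dr":[0,0,0]},{"gripper":0.4,"dp":[0.176,-0.247,0],"dr":[0,0,0]},{"gripper":0.4,"dp":[0.176,-0.247,0.03],"dr":[0,0,0]},{"gripper":0.4,"dp":[0.176,-0.247,0.07],"dr":[0,0,0]},{"gripper":0.4,"dp":[0.176,-0.247,0.098],"dr":[0,0,0]},{"gripper":0.4,"dp":[0.176,-0.247,0.098],"dr":[0,0,0]},{"gripper":0.4,"dp":[0.176,-0.247,0.098],"dr":[0,0,0]}]'
python3 -m crank '[{"gripper":0,"dp":[0,0,0],"dr":[0,0,0]},{"gripper":0,"dp":[0,0,0],"dr":[0,0,0]},{"gripper":0,"dp":[0,0,0],"dr":[0,0,0]},{"gripper":0,"dp":[0,0,0],"dr":[0,0,0]},{"gripper":0,"dp":[0,0,0],"dr":[0,0,0]},{"gripper":0,"dp":[0,0,0],"dr":[0,0,0]}]' 12
```

```text
time: 10.25
ee_pos: [417.4, -43.8, 79.3]
ee_rot: [-0.001, 0.676, 0.737, -0.001]
force: [0.8, -1.6, 0.2]
finger_gap: 37.0
grip_force: 0.0
time: 10.75
ee_pos: [419.1, -43.8, 81.4]
ee_rot: [0.001, 0.676, 0.737, 0.001]
force: [2.3, -0.8, 3.0]
finger_gap: 9.2
grip_force: 11.2
```

```bash
python3 -c "
import cv2
im=cv2.imread('pics/t1.png'); cv2.imwrite('pics/t1c.png',cv2.resize(im[120:275,165:420],None,fx=3.1,fy=3.1,interpolation=cv2.INTER_CUBIC))"
```

```text
(no output)
```

View pics/t1c.png

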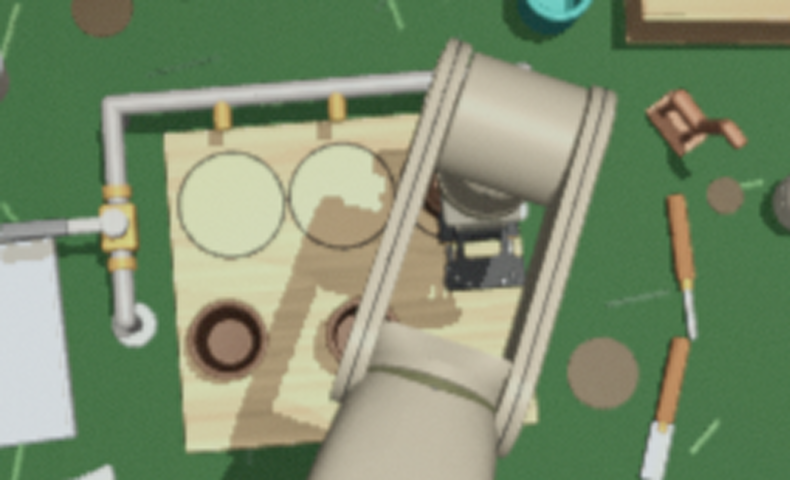

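The lever is now shut, pointing left at (50,228). The left pot is still in place at (228,340) and the tools are unmoved. Next I slide the tall pot.

```bash
python3 -m crank '[{"gripper":0,"dp":[0.001,0.015,0],"dr":[0,0,0]},{"gripper":0,"dp":[0.0025,0.038,0],"dr":[0,0,0]},{"gripper":0,"dp":[0.004,0.063,0],"dr":[0,0,0]},{"gripper":0,"dp":[0.006,0.088,0],"dr":[0,0,0]},{"gripper":0,"dp":[0.008,0.113,0],"dr":[0,0,0]},{"gripper":0,"dp":[0.009,0.138,0],"dr":[0,0,0]},{"gripper":0,"dp":[0.011,0.163,0],"dr":[0,0,0]},{"gripper":0,"dp":[0.013,0.188,0],"dr":[0,0,0]},{"gripper":0,"dp":[0.014,0.21,0],"dr":[0,0,0]},{"gripper":0,"dp":[0.0155,0.23,0],"dr":[0,0,0]},{"gripper":0,"dp":[0.0165,0.243,0],"dr":[0,0,0]},{"gripper":0,"dp":[0.0168,0.2474,0],"dr":[0,0,0]}]'
python3 -m crank '[{"gripper":0,"dp":[0,0,0],"dr":[0,0,0]},{"gripper":0,"dp":[0,0,0],"dr":[0,0,0]},{"gripper":0.4,"dp":[0,0,0],"dr":[0,0,0]},{"gripper":0.4,"dp":[0,0,0],"dr":[0,0,0]},{"gripper":0.4,"dp":[0,0,0],"dr":[0,0,0]},{"gripper":0.4,"dp":[0,0,-0.05],"dr":[0,0,0]},{"gripper":0.4,"dp":[0,0,-0.09],"dr":[0,0,0]},{"gripper":0.4,"dp":[0,0,-0.10],"dr":[0,0,0]},{"gripper":0.4,"dp":[0,0,-0.10],"dr":[0,0,0]}]'
python3 -c "
from h import *
plan(412,93,130,5);plan(412,93,59,5)"
```

```text
time: 11.75
ee_pos: [564.8, -20.9, 81.3]
ee_rot: [-0.001, 0.676, 0.737, -0.001]
force: [-11.4, -2.1, 14.5]
finger_gap: 9.7
grip_force: 13.7
time: 12.5
ee_pos: [566.7, -20.9, 143.0]
ee_rot: [0.002, 0.676, 0.737, 0.001]
force: [0.1, 0.5, -0.0]
finger_gap: 37.0
grip_force: 0.0
dp [0.2114, -0.2406, 0.0103] dr [0.0015, 0.0003, -0.0002] rows 5
dp [0.2115, -0.2411, 0.1286] dr [0.0015, 0.0003, -0.0002] rows 5
```

```bash
python3 -m crank '[{"gripper":0.4,"dp":[0.211,-0.241,0],"dr":[0,0,0]},{"gripper":0.4,"dp":[0.211,-0.241,0],"dr":[0,0,0]},{"gripper":0.4,"dp":[0.211,-0.241,0],"dr":[0,0,0]},{"gripper":0.4,"dp":[0.211,-0.241,0],"dr":[0,0,0]},{"gripper":0.4,"dp":[0.211,-0.241,0],"dr":[0,0,0]},{"gripper":0.4,"dp":[0.211,-0.241,0],"dr":[0,0,0]},{"gripper":0.4,"dp":[0.211,-0.241,0.02],"dr":[0,0,0]},{"gripper":0.4,"dp":[0.211,-0.241,0.05],"dr":[0,0,0]},{"gripper":0.4,"dp":[0.211,-0.241,0.09],"dr":[0,0,0]},{"gripper":0.4,"dp":[0.211,-0.241,0.12],"dr":[0,0,0]},{"gripper":0.4,"dp":[0.211,-0.241,0.128],"dr":[0,0,0]},{"gripper":0.4,"dp":[0.211,-0.241,0.128],"dr":[0,0,0]}]'
python3 -m crank '[{"gripper":0,"dp":[0,0,0],"dr":[0,0,0]},{"gripper":0,"dp":[0,0,0],"dr":[0,0,0]},{"gripper":0,"dp":[0,0,0],"dr":[0,0,0]},{"gripper":0,"dp":[0,0,0],"dr":[0,0,0]},{"gripper":0,"dp":[0,0,0],"dr":[0,0,0]},{"gripper":0,"dp":[0,0,0],"dr":[0,0,0]}]' 12
```

```text
time: 13.5
ee_pos: [408.0, 92.5, 61.1]
ee_rot: [-0.002, 0.676, 0.737, -0.002]
force: [-0.2, 0.2, -0.2]
finger_gap: 37.3
grip_force: 0.0
time: 14.0
ee_pos: [411.1, 93.0, 64.7]
ee_rot: [0.001, 0.676, 0.737, 0.001]
force: [2.3, -0.4, 3.7]
finger_gap: 13.3
grip_force: 11.5
```

```bash
python3 -m crank '[{"gripper":0,"dp":[-0.0013,0.015,0],"dr":[0,0,0]},{"gripper":0,"dp":[-0.0033,0.038,0],"dr":[0,0,0]},{"gripper":0,"dp":[-0.0055,0.063,0],"dr":[0,0,0]},{"gripper":0,"dp":[-0.0077,0.088,0],"dr":[0,0,0]},{"gripper":0,"dp":[-0.01,0.113,0],"dr":[0,0,0]},{"gripper":0,"dp":[-0.012,0.138,0],"dr":[0,0,0]},{"gripper":0,"dp":[-0.014,0.163,0],"dr":[0,0,0]},{"gripper":0,"dp":[-0.0165,0.188,0],"dr":[0,0,0]},{"gripper":0,"dp":[-0.0185,0.21,0],"dr":[0,0,0]},{"gripper":0,"dp":[-0.02,0.226,0],"dr":[0,0,0]},{"gripper":0,"dp":[-0.0206,0.235,0],"dr":[0,0,0]},{"gripper":0,"dp":[-0.0208,0.238,0],"dr":[0,0,0]}]'
python3 -m crank '[{"gripper":0,"dp":[0,0,0],"dr":[0,0,0]},{"gripper":0,"dp":[0,0,0],"dr":[0,0,0]},{"gripper":0.4,"dp":[0,0,0],"dr":[0,0,0]},{"gripper":0.4,"dp":[0,0,0],"dr":[0,0,0]},{"gripper":0.4,"dp":[0,0,0],"dr":[0,0,0]},{"gripper":0.4,"dp":[0,0,-0.05],"dr":[0,0,0]},{"gripper":0.4,"dp":[0,0,-0.11],"dr":[0,0,0]},{"gripper":0.4,"dp":[0,0,-0.18],"dr":[0,0,0]},{"gripper":0.4,"dp":[0,0,-0.22],"dr":[0,0,0]},{"gripper":0.4,"dp":[0,0,-0.22],"dr":[0,0,0]}]'
python3 -c "
from h import *
plan(420,300,240,38)"
```

```text
time: 15.0
ee_pos: [553.3, 92.9, 64.0]
ee_rot: [-0.001, 0.676, 0.737, -0.001]
force: [-8.3, -0.0, 9.1]
finger_gap: 13.4
grip_force: 12.6
time: 15.83
ee_pos: [556.8, 93.1, 203.1]
ee_rot: [0.004, 0.676, 0.737, 0.004]
force: [0.9, -0.8, 0.3]
finger_gap: 37.2
grip_force: 0.0
dp [0.3632, -0.1967, -0.0736] dr [0.0034, 0.001, -0.1836] rows 7
```

```bash
python3 -m crank '[{"gripper":0.4,"dp":[0.38,-0.25,-0.07],"dr":[0,0,0]},{"gripper":0.4,"dp":[0.38,-0.25,-0.07],"dr":[0,0,0]},{"gripper":0.4,"dp":[0.38,-0.25,-0.07],"dr":[0,0,0]},{"gripper":0.4,"dp":[0.38,-0.25,-0.07],"dr":[0,0,0]},{"gripper":0.4,"dp":[0.38,-0.25,-0.07],"dr":[0,0,0]},{"gripper":0.4,"dp":[0.38,-0.25,-0.07],"dr":[0,0,0]},{"gripper":0.4,"dp":[0.38,-0.25,-0.07],"dr":[0,0,0]},{"gripper":0.4,"dp":[0.38,-0.25,-0.07],"dr":[0,0,0]},{"gripper":0.4,"dp":[0.38,-0.25,-0.07],"dr":[0,0,0]}]'
python3 -c "
from h import *
snap('top','t2.png'); print(rot()[0])
im=cv2.imread('pics/t2.png'); cv2.imwrite('pics/t2c.png',cv2.resize(im[120:275,165:420],None,fx=3.1,fy=3.1,interpolation=cv2.INTER_CUBIC))"
```

```text
time: 16.58
ee_pos: [383.3, 307.8, 237.3]
ee_rot: [0.0, 0.675, 0.738, -0.0]
force: [0.2, -0.6, -0.2]
finger_gap: 37.2
grip_force: 0.0
[383.97900559 306.92553528 236.99718898]
```

View pics/t2c.png

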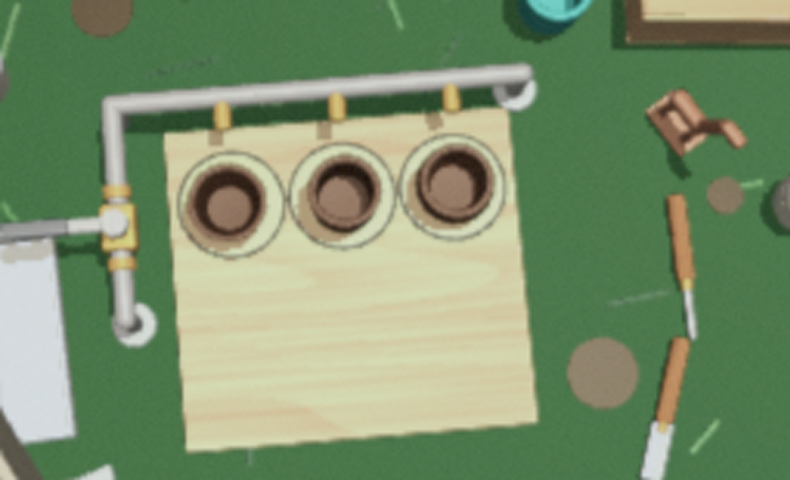

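The three pots stand in their rings, with rims at about (227,203), (345,193) and (455,183). Checking the numbers.

Run:
```python
from h import *
cm=arm.camera_model('top'); im=cv2.imread('pics/t2.png'); hsv=cv2.cvtColor(im,cv2.COLOR_BGR2HSV)
M=[(588.3,96.9),(598.3,-17.6),(608.2,-132.2)]
f=lambda u,v:((u+.5)/3.1-.5+165,(v+.5)/3.1-.5+120)
for n,u,v,zs,m in [('L',227,203,(62,72),M[0]),('M',345,193,(86,),M[1]),('R',455,183,(62,72),M[2])]:
    for z in zs: print(n,z,(ray(cm,*f(u,v),z)[:2]-m).round(1))
plan(556,282,116,7); plan(556,282,160,7); print(arm.get_obs()['qpos'].round(2))
```

```text
L 62 [-5.8  1.7]
L 72 [-7.3  1.1]
M 86 [-8.9 -1.8]
R 62 [-4.2  1.7]
R 72 [-5.8  2.6]
dp [-0.0664, 0.282, 0.1916] dr [-0.0001, 0.0002, -0.0109] rows 5
dp [-0.0665, 0.282, 0.1183] dr [-0.0001, 0.0002, -0.0109] rows 5
[ 0.57 -0.16  1.79 -0.    1.51  0.48]
```

```bash
python3 -m crank '[{"gripper":0.4,"dp":[-0.066,0.274,0.05],"dr":[0,0,0]},{"gripper":0.4,"dp":[-0.066,0.274,0.05],"dr":[0,0,0]},{"gripper":0.4,"dp":[-0.066,0.274,0.05],"dr":[0,0,0]},{"gripper":0.4,"dp":[-0.066,0.274,0.05],"dr":[0,0,0]},{"gripper":0.4,"dp":[-0.066,0.274,0.05],"dr":[0,0,0]},{"gripper":0.4,"dp":[-0.066,0.274,0.1],"dr":[0,0,0]},{"gripper":0.4,"dp":[-0.066,0.274,0.15],"dr":[0,0,0]},{"gripper":0.4,"dp":[-0.066,0.274,0.18],"dr":[0,0,0]},{"gripper":0.4,"dp":[-0.066,0.274,0.191],"dr":[0,0,0]},{"gripper":0.4,"dp":[-0.066,0.274,0.191],"dr":[0,0,0]}]'
python3 -m crank '[{"gripper":0,"dp":[0,0,0],"dr":[0,0,0]},{"gripper":0,"dp":[0,0,0],"dr":[0,0,0]},{"gripper":0,"dp":[0,0,0],"dr":[0,0,0]},{"gripper":0,"dp":[0,0,0],"dr":[0,0,0]},{"gripper":0,"dp":[0,0,0],"dr":[0,0,0]},{"gripper":0,"dp":[0,0,0],"dr":[0,0,0]}]' 25
python3 -c "
from h import *
arc(np.array([557.5,205]),77,95,140,8)"
```

```text
time: 17.47
ee_pos: [550.2, 279.7, 119.9]
ee_rot: [-0.001, 0.677, 0.736, -0.002]
force: [0.2, 0.2, 0.2]
finger_gap: 37.2
grip_force: 0.0
time: 17.97
ee_pos: [550.6, 282.0, 124.9]
ee_rot: [-0.0, 0.676, 0.737, -0.0]
force: [-9.6, -3.2, 9.3]
finger_gap: 15.7
grip_force: 25.0
100.6 [-0.001, -0.013, 0.0] -0.0312
106.2 [-0.002, -0.025, 0.0] -0.0625
111.9 [-0.006, -0.037, 0.0] -0.0938
117.5 [-0.01, -0.049, 0.0] -0.125
123.1 [-0.015, -0.06, 0.0] -0.1562
128.8 [-0.022, -0.071, 0.0] -0.1875
134.4 [-0.029, -0.081, 0.0] -0.2188
140.0 [-0.038, -0.091, 0.0] -0.25
```

```bash
python3 -m crank '[{"gripper":0,"dp":[-0.001,-0.013,0],"dr":[0,0,-0.031]},{"gripper":0,"dp":[-0.002,-0.025,0],"dr":[0,0,-0.0625]},{"gripper":0,"dp":[-0.006,-0.037,0],"dr":[0,0,-0.094]},{"gripper":0,"dp":[-0.010,-0.049,0],"dr":[0,0,-0.125]},{"gripper":0,"dp":[-0.015,-0.060,0],"dr":[0,0,-0.156]},{"gripper":0,"dp":[-0.022,-0.071,0],"dr":[0,0,-0.1875]},{"gripper":0,"dp":[-0.029,-0.081,0],"dr":[0,0,-0.219]},{"gripper":0,"dp":[-0.038,-0.091,0],"dr":[0,0,-0.25]},{"gripper":0,"dp":[-0.038,-0.091,0],"dr":[0,0,-0.25]},{"gripper":0,"dp":[-0.038,-0.091,0],"dr":[0,0,-0.25]},{"gripper":0,"dp":[-0.038,-0.091,0],"dr":[0,0,-0.25]}]'
python3 -c "
from h import *
p,R=rot(); print(p, np.degrees(np.arctan2(p[1]-205,p[0]-557.5)), np.degrees(np.arctan2(R[1,1],R[0,1])))"
```

```text
time: 18.88
ee_pos: [497.9, 255.4, 124.9]
ee_rot: [-0.001, 0.342, 0.94, 0.001]
force: [-10.7, 3.1, 10.1]
finger_gap: 16.2
grip_force: 25.2
[497.89403258 255.40694842 124.92807537] 139.77981782317477 49.978563166072114
```

```bash
python3 -m crank '[{"gripper":0.4,"dp":[0,0,0],"dr":[0,0,0]},{"gripper":0.4,"dp":[0,0,0],"dr":[0,0,0]},{"gripper":0.4,"dp":[0,0,0],"dr":[0,0,0]},{"gripper":0.4,"dp":[0,0,-0.05],"dr":[0,0,0]},{"gripper":0.4,"dp":[0,0,-0.1],"dr":[0,0,0]},{"gripper":0.4,"dp":[0,0,-0.17],"dr":[0,0,0]},{"gripper":0.4,"dp":[0,0,-0.24],"dr":[0,0,0]},{"gripper":0.4,"dp":[0,0,-0.25],"dr":[0,0,0]}]'
python3 - <<'E'
from h import *
cm=arm.camera_model('top')
f=lambda u,v,z:ray(cm,(u+.5)/3.3-.5+325,(v+.5)/3.3-.5+130,z)
for n,h0,h1,t in [('needle',(192,176),(204,265),(210,326)),('paddle',(197,328),(180,421),(165,478))]:
    a,b,c=f(*h0,12),f(*h1,12),f(*t,4); d=c-a; print(n,a.round(),b.round(),c.round(),'len',np.linalg.norm(d[:2]).round(),np.linalg.norm((b-a)[:2]).round(),'dir',np.degrees(np.arctan2(d[1],d[0])).round(1))
print('jar',f(352,171,85),f(330,200,10),'giraffe plate',f(190,100,5), 'near',f(203,132,5))
plan(470,-250,290,-83); print(arm.get_obs()['qpos'].round(2))
E
```

```text
time: 19.55
ee_pos: [502.0, 255.4, 282.4]
ee_rot: [0.005, 0.342, 0.94, 0.004]
force: [1.3, 0.4, -0.2]
finger_gap: 37.3
grip_force: 0.0
needle [ 600. -365.   12.] [ 512. -375.   12.] [ 454. -381.    4.] len 147.0 88.0 dir -173.7
paddle [ 451. -367.   12.] [ 362. -348.   12.] [ 307. -335.    4.] len 147.0 91.0 dir 167.4
jar [ 593.55573305 -498.60473322   85.        ] [ 576.89822418 -500.326297     10.        ] giraffe plate [ 676.48751814 -366.30541853    5.        ] near [ 644.54827963 -378.45976093    5.        ]
dp [-0.5013, -0.6789, -0.0271] dr [0.0025, 0.0033, -0.2614] rows 13
[ 0.38  0.01  1.55 -0.    1.57 -0.49]
```

```bash
python3 -m crank '[{"gripper":0.4,"dp":[-0.5,-0.678,0],"dr":[0,0,0.44]},{"gripper":0.4,"dp":[-0.5,-0.678,0],"dr":[0,0,0.44]},{"gripper":0.4,"dp":[-0.5,-0.678,0],"dr":[0,0,0.44]},{"gripper":0.4,"dp":[-0.5,-0.678,0],"dr":[0,0,0.44]},{"gripper":0.4,"dp":[-0.5,-0.678,0],"dr":[0,0,0.44]},{"gripper":0.4,"dp":[-0.5,-0.678,0],"dr":[0,0,0.44]},{"gripper":0.4,"dp":[-0.5,-0.678,0],"dr":[0,0,0.44]},{"gripper":0.4,"dp":[-0.5,-0.678,0],"dr":[0,0,0.44]},{"gripper":0.4,"dp":[-0.5,-0.678,0],"dr":[0,0,0.44]},{"gripper":0.4,"dp":[-0.5,-0.678,0],"dr":[0,0,0.44]},{"gripper":0.4,"dp":[-0.5,-0.678,0],"dr":[0,0,0.44]},{"gripper":0.4,"dp":[-0.5,-0.678,0],"dr":[0,0,0.44]}]'
python3 -m crank '[{"gripper":0.4,"dp":[0,0,0],"dr":[0,0,0]},{"gripper":0.4,"dp":[0,0,0],"dr":[0,0,0]}]'
python3 -c "
from h import *
plan(400,-290,280,-83); p,R=rot(); print(np.degrees(np.arctan2(R[1,1],R[0,1])))
snap('top','t3.png')"
```

```text
time: 20.55
ee_pos: [466.8, -247.0, 273.4]
ee_rot: [0.001, 0.865, 0.502, 0.0]
force: [0.4, 0.3, 0.1]
finger_gap: 37.2
grip_force: 0.0
time: 20.72
ee_pos: [466.6, -246.9, 272.8]
ee_rot: [-0.0, 0.864, 0.504, -0.0]
force: [0.3, -0.3, 0.6]
finger_gap: 37.2
grip_force: 0.0
dp [-0.1171, -0.0614, -0.022] dr [-0.0, 0.0001, 0.2974] rows 8
-29.475769153701016
```

```bash
python3 -c "
from h import *
plan(430,-370,260,-83)"
```

```text
dp [-0.2113, 0.0481, 0.0114] dr [-0.0001, -0.0001, 0.298] rows 8
```

```bash
python3 -m crank '[{"gripper":0.4,"dp":[-0.1,0.17,0.011],"dr":[0,0,0.298]},{"gripper":0.4,"dp":[-0.211,0.048,0.011],"dr":[0,0,0.298]},{"gripper":0.4,"dp":[-0.211,0.048,0.011],"dr":[0,0,0.298]},{"gripper":0.4,"dp":[-0.211,0.048,0.011],"dr":[0,0,0.298]},{"gripper":0.4,"dp":[-0.211,0.048,0.011],"dr":[0,0,0.298]},{"gripper":0.4,"dp":[-0.211,0.048,0.011],"dr":[0,0,0.298]},{"gripper":0.4,"dp":[-0.211,0.048,0.011],"dr":[0,0,0.298]},{"gripper":0.4,"dp":[-0.211,0.048,0.011],"dr":[0,0,0.298]},{"gripper":0.4,"dp":[-0.211,0.048,0.011],"dr":[0,0,0.298]},{"gripper":0.4,"dp":[-0.211,0.048,0.011],"dr":[0,0,0.298]}]'
cat >> h.py <<'E'
def orange(im,cm,z=14):
    hsv=cv2.cvtColor(im,cv2.COLOR_RGB2HSV); m=cv2.inRange(hsv,(5,130,90),(17,255,255))
    n,l,s,c=cv2.connectedComponentsWithStats(m); out=[]
    for k in range(1,n):
        if s[k,4]<60: continue
        pts=np.argwhere(l==k)[:,::-1].astype(np.float32); r=cv2.minAreaRect(pts); b=cv2.boxPoints(r)
        W=np.array([ray(cm,*q,z)[:2] for q in b]); e=[W[1]-W[0],W[2]-W[1]]; L=sorted(np.linalg.norm(q) for q in e)
        d=max(e,key=np.linalg.norm); out.append((c[k].round(),W.mean(0).round(1),np.round(L,0),np.degrees(np.arctan2(d[1],d[0])).round(1)))
    return out
E
python3 -c "
from h import *
cm=arm.camera_model('wrist'); im=snap('wrist','w2.png')
for o in orange(im,cm): print(*o)"
```

```text
time: 21.6
ee_pos: [431.3, -367.9, 266.6]
ee_rot: [0.0, 0.998, 0.064, 0.0]
force: [-1.1, 0.1, 0.0]
finger_gap: 37.1
grip_force: 0.0
[65.  9.] [594. -98.] [18. 66.] -82.6
[296.  73.] [ 554.9 -372.6] [17. 97.] 5.4
[272. 192.] [ 412. -361.] [17. 89.] -13.3
```

View pics/w2.png

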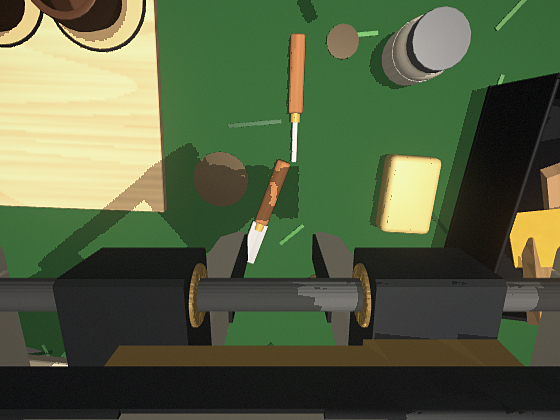

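The wrist view shows the needle handle at (296,73) with its blade down at (294,140), and the paddle handle at (272,192) with its blade at (256,242). Both match the top view. The jar at (430,45) is clear. Picking up the needle.

```bash
python3 -c "
from h import *
plan(552,-372,24,-84.6)"
```

```text
dp [0.1988, 0.0321, 0.3944] dr [0.0001, -0.0001, 0.011] rows 7
```

```bash
python3 -m crank '[{"gripper":0.4,"dp":[0.199,0.032,0.1],"dr":[0,0,0.01]},{"gripper":0.4,"dp":[0.199,0.032,0.1],"dr":[0,0,0.01]},{"gripper":0.4,"dp":[0.199,0.032,0.15],"dr":[0,0,0.01]},{"gripper":0.4,"dp":[0.199,0.032,0.2],"dr":[0,0,0.01]},{"gripper":0.4,"dp":[0.199,0.032,0.25],"dr":[0,0,0.01]},{"gripper":0.4,"dp":[0.199,0.032,0.3],"dr":[0,0,0.01]},{"gripper":0.4,"dp":[0.199,0.032,0.34],"dr":[0,0,0.01]},{"gripper":0.4,"dp":[0.199,0.032,0.37],"dr":[0,0,0.01]},{"gripper":0.4,"dp":[0.199,0.032,0.392],"dr":[0,0,0.01]},{"gripper":0.4,"dp":[0.199,0.032,0.392],"dr":[0,0,0.01]},{"gripper":0.4,"dp":[0.199,0.032,0.392],"dr":[0,0,0.01]}]'
python3 -m crank '[{"gripper":0,"dp":[0,0,0],"dr":[0,0,0]},{"gripper":0,"dp":[0,0,0],"dr":[0,0,0]},{"gripper":0,"dp":[0,0,0],"dr":[0,0,0]},{"gripper":0,"dp":[0,0,0],"dr":[0,0,0]},{"gripper":0,"dp":[0,0,0],"dr":[0,0,0]},{"gripper":0,"dp":[0,0,0],"dr":[0,0,0]}]' 30
```

```text
time: 22.57
ee_pos: [551.3, -373.0, 31.0]
ee_rot: [-0.0, 0.999, 0.047, -0.0]
force: [0.5, -0.3, -0.0]
finger_gap: 37.1
grip_force: 0.0
time: 23.07
ee_pos: [552.3, -374.2, 33.0]
ee_rot: [0.001, 0.999, 0.046, 0.001]
force: [-0.0, 0.3, 6.6]
finger_gap: 17.3
grip_force: 30.0
```

```bash
python3 -m crank '[{"gripper":0.3,"dp":[0,0,0],"dr":[0,0,0]},{"gripper":0.3,"dp":[0,0,0],"dr":[0,0,0]},{"gripper":0.3,"dp":[0,0,0.008],"dr":[0,0,0]},{"gripper":0.3,"dp":[0,0,0.008],"dr":[0,0,0]},{"gripper":0,"dp":[0,0,0.008],"dr":[0,0,0]},{"gripper":0,"dp":[0,0,0.008],"dr":[0,0,0]},{"gripper":0,"dp":[0,0,0.008],"dr":[0,0,0]},{"gripper":0,"dp":[0,0,0.008],"dr":[0,0,0]},{"gripper":0,"dp":[0,0,0.008],"dr":[0,0,0]}]' 35
python3 -m crank '[{"gripper":0,"dp":[0,0,-0.03],"dr":[0,0,0]},{"gripper":0,"dp":[0,0,-0.09],"dr":[0,0,0]},{"gripper":0,"dp":[0,0,-0.15],"dr":[0,0,0]},{"gripper":0,"dp":[0,0,-0.22],"dr":[0,0,0]},{"gripper":0,"dp":[0,0,-0.29],"dr":[0,0,0]},{"gripper":0,"dp":[0,0,-0.35],"dr":[0,0,0]},{"gripper":0,"dp":[0,0,-0.35],"dr":[0,0,0]}]'
python3 -c "
from h import *
plan(470,0,230,-84)"
```

```text
time: 23.82
ee_pos: [551.2, -373.4, 26.2]
ee_rot: [-0.0, 0.999, 0.046, -0.0]
force: [0.6, 0.4, -0.3]
finger_gap: 17.6
grip_force: 35.0
time: 24.4
ee_pos: [554.5, -375.9, 247.8]
ee_rot: [0.005, 0.999, 0.046, 0.006]
force: [0.6, 0.3, 1.5]
finger_gap: 17.7
grip_force: 35.0
dp [-0.0824, -0.6371, 0.0121] dr [0.0034, -0.0035, -0.0038] rows 10
```

```bash
python3 -m crank '[{"gripper":0,"dp":[-0.08,-0.637,0],"dr":[0,0,-0.47]},{"gripper":0,"dp":[-0.08,-0.637,0],"dr":[0,0,-0.47]},{"gripper":0,"dp":[-0.08,-0.637,0],"dr":[0,0,-0.47]},{"gripper":0,"dp":[-0.08,-0.637,0],"dr":[0,0,-0.47]},{"gripper":0,"dp":[-0.08,-0.637,0],"dr":[0,0,-0.47]},{"gripper":0,"dp":[-0.08,-0.637,0],"dr":[0,0,-0.47]},{"gripper":0,"dp":[-0.08,-0.637,0],"dr":[0,0,-0.47]},{"gripper":0,"dp":[-0.08,-0.637,0],"dr":[0,0,-0.47]},{"gripper":0,"dp":[-0.08,-0.637,0],"dr":[0,0,-0.47]},{"gripper":0,"dp":[-0.08,-0.637,0],"dr":[0,0,-0.47]},{"gripper":0,"dp":[-0.08,-0.637,0],"dr":[0,0,-0.47]},{"gripper":0,"dp":[-0.08,-0.637,0],"dr":[0,0,-0.47]}]'
python3 - <<'E'
from h import *
T=np.array([442.6,350]);a=np.radians(6.5);X=np.array([np.cos(a),np.sin(a)]);Y=np.array([-X[1],X[0]])
for y in (30,-20): print(y,(T-45*X+y*Y).round(1))
p=T-45*X+30*Y; plan(*p,220,96.5)
E
```

```text
time: 25.4
ee_pos: [467.9, 4.1, 236.4]
ee_rot: [0.0, 0.704, 0.71, 0.0]
force: [0.8, 0.3, 0.1]
finger_gap: 17.1
grip_force: 35.0
30 [394.5 374.7]
-20 [400.2 325. ]
dp [0.6187, -0.1176, 0.0173] dr [0.0002, -0.0001, 0.4664] rows 12
```

```bash
python3 -m crank '[{"gripper":0,"dp":[0.619,-0.118,0.017],"dr":[0,0,-0.47]},{"gripper":0,"dp":[0.619,-0.118,0.017],"dr":[0,0,-0.47]},{"gripper":0,"dp":[0.619,-0.118,0.017],"dr":[0,0,-0.47]},{"gripper":0,"dp":[0.619,-0.118,0.017],"dr":[0,0,-0.47]},{"gripper":0,"dp":[0.619,-0.118,0.017],"dr":[0,0,-0.47]},{"gripper":0,"dp":[0.619,-0.118,0.017],"dr":[0,0,-0.47]},{"gripper":0,"dp":[0.619,-0.118,0.017],"dr":[0,0,-0.47]},{"gripper":0,"dp":[0.619,-0.118,0.017],"dr":[0,0,-0.47]},{"gripper":0,"dp":[0.619,-0.118,0.017],"dr":[0,0,-0.47]},{"gripper":0,"dp":[0.619,-0.118,0.017],"dr":[0,0,-0.47]},{"gripper":0,"dp":[0.619,-0.118,0.017],"dr":[0,0,-0.47]},{"gripper":0,"dp":[0.619,-0.118,0.017],"dr":[0,0,-0.47]}]'
python3 -c "
from h import *
snap('scene','s1.png'); plan(394.5,374.7,29,96.5)"
```

```text
time: 26.4
ee_pos: [397.2, 375.2, 225.6]
ee_rot: [-0.0, 0.043, 0.999, -0.0]
force: [0.2, -0.6, -0.2]
finger_gap: 17.4
grip_force: 35.0
dp [0.0047, -0.0003, 0.3178] dr [-0.0001, -0.0001, -0.062] rows 5
```

View pics/s1.png

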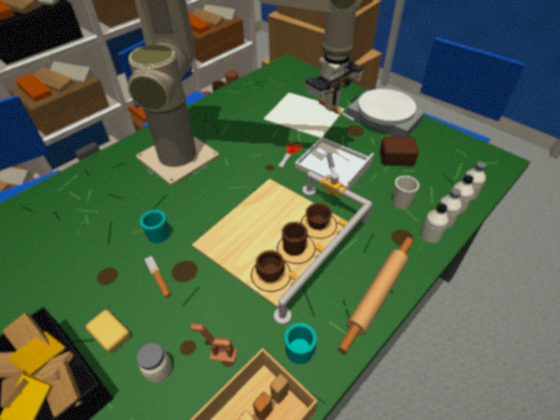

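Needle is held. All pots stand in their rings, and the paddle is on the table at (157,277). Lowering the needle into the tray.

```bash
python3 -m crank '[{"gripper":0,"dp":[0.004,0,0.06],"dr":[0,0,-0.062]},{"gripper":0,"dp":[0.004,0,0.12],"dr":[0,0,-0.062]},{"gripper":0,"dp":[0.004,0,0.18],"dr":[0,0,-0.062]},{"gripper":0,"dp":[0.004,0,0.24],"dr":[0,0,-0.062]},{"gripper":0,"dp":[0.004,0,0.28],"dr":[0,0,-0.062]},{"gripper":0,"dp":[0.004,0,0.30],"dr":[0,0,-0.062]},{"gripper":0,"dp":[0.004,0,0.31],"dr":[0,0,-0.062]},{"gripper":0,"dp":[0.004,0,0.316],"dr":[0,0,-0.062]},{"gripper":0,"dp":[0.004,0,0.32],"dr":[0,0,-0.062]},{"gripper":0,"dp":[0.004,0,0.32],"dr":[0,0,-0.062]},{"gripper":0,"dp":[0.004,0,0.32],"dr":[0,0,-0.062]}]'
```

```text
time: 27.37
ee_pos: [396.1, 375.8, 38.6]
ee_rot: [0.0, -0.049, 0.999, 0.001]
force: [-14.3, -7.3, 27.0]
finger_gap: 17.7
grip_force: 35.0
```

```bash
python3 -m crank '[{"gripper":0,"dp":[0,0,-0.04],"dr":[0,0,0]},{"gripper":0,"dp":[0,0,-0.08],"dr":[0,0,0]},{"gripper":0,"dp":[0,0,-0.1],"dr":[0,0,0]},{"gripper":0,"dp":[0,0,-0.1],"dr":[0,0,0]}]'
python3 -c "
from h import *
im=snap('wrist','w3.png')[:,:,::-1]; t=snap('scene','s2.png')[:,:,::-1]
c=cv2.resize(t[55:215,250:430],None,fx=2.6,fy=2.6,interpolation=cv2.INTER_CUBIC)
o=np.zeros((420,800,3),np.uint8); o[:416,332:]=c[:416,:468]; o[:250,:332]=cv2.resize(im[:,:],(332,250)); cv2.imwrite('pics/mix.png',o)"
```

```text
time: 27.7
ee_pos: [398.4, 376.5, 99.2]
ee_rot: [0.003, -0.049, 0.999, 0.002]
force: [-0.5, -0.2, -0.5]
finger_gap: 17.6
grip_force: 35.0
```

View pics/mix.png

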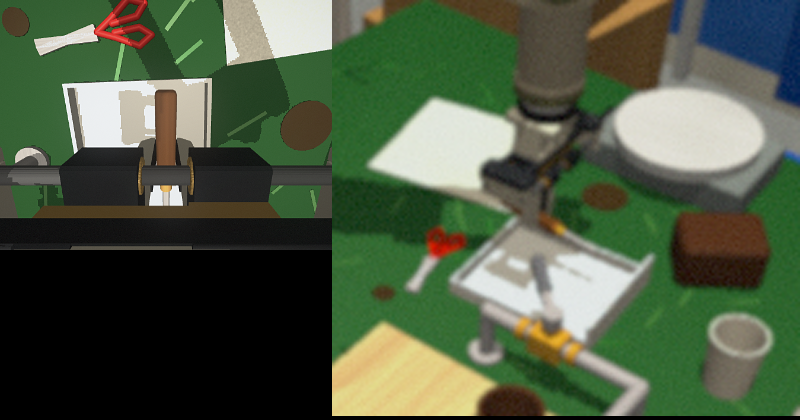

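The needle has pitched blade-down in the grip (yellow ferrule at (555,228) is lower than the handle). I'll lower it, soften the grip and let it settle flat.

```bash
python3 -m crank '[{"gripper":0,"dp":[-0.013,0,0.03],"dr":[0,0,0]},{"gripper":0,"dp":[-0.013,0,0.07],"dr":[0,0,0]},{"gripper":0,"dp":[-0.013,0,0.095],"dr":[0,0,0]},{"gripper":0,"dp":[-0.013,0,0.095],"dr":[0,0,0]},{"gripper":0,"dp":[-0.013,0,0.095],"dr":[0,0,0]}]' 8
python3 -m crank '[{"gripper":0,"dp":[0,0,0.004],"dr":[0,0,0]},{"gripper":0,"dp":[0,0,0.008],"dr":[0,0,0]},{"gripper":0,"dp":[0,0,0.012],"dr":[0,0,0]},{"gripper":0,"dp":[0,0,0.015],"dr":[0,0,0]},{"gripper":0,"dp":[0,0,0.015],"dr":[0,0,0]}]' 3
```

```text
time: 28.22
ee_pos: [401.7, 373.9, 34.9]
ee_rot: [-0.002, -0.049, 0.999, -0.001]
force: [0.6, 0.7, 0.4]
finger_gap: 18.0
grip_force: 8.0
time: 28.63
ee_pos: [404.0, 375.7, 30.3]
ee_rot: [0.001, -0.05, 0.999, 0.0]
force: [-5.8, -4.1, 14.1]
finger_gap: 18.1
grip_force: 10.3
```

```bash
python3 -m crank '[{"gripper":0.3,"dp":[0,0,-0.002],"dr":[0,0,0]},{"gripper":0.3,"dp":[0,0,-0.003],"dr":[0,0,0]},{"gripper":0.3,"dp":[0,0,-0.003],"dr":[0,0,0]},{"gripper":0.3,"dp":[0,0,-0.05],"dr":[0,0,0]},{"gripper":0.4,"dp":[0,0,-0.12],"dr":[0,0,0]},{"gripper":0.4,"dp":[0,0,-0.19],"dr":[0,0,0]},{"gripper":0.4,"dp":[0,0,-0.26],"dr":[0,0,0]},{"gripper":0.4,"dp":[0,0,-0.33],"dr":[0,0,0]},{"gripper":0.4,"dp":[0,0,-0.35],"dr":[0,0,0]}]'
python3 -c "
from h import *
plan(430,-60,240); p,R=rot(); print(np.degrees(np.arctan2(R[1,1],R[0,1])))"
```

```text
time: 29.38
ee_pos: [405.5, 376.9, 246.1]
ee_rot: [0.004, -0.05, 0.999, 0.003]
force: [-0.4, 1.1, 1.4]
finger_gap: 37.2
grip_force: 0.0
dp [0.0313, -0.7286, -0.004] dr [0.0, 0.0, 0.0] rows 11
95.67631174909842
```

```bash
python3 -m crank '[{"gripper":0.4,"dp":[0.03,-0.728,0],"dr":[0,0,0.47]},{"gripper":0.4,"dp":[0.03,-0.728,0],"dr":[0,0,0.47]},{"gripper":0.4,"dp":[0.03,-0.728,0],"dr":[0,0,0.47]},{"gripper":0.4,"dp":[0.03,-0.728,0],"dr":[0,0,0.47]},{"gripper":0.4,"dp":[0.03,-0.728,0],"dr":[0,0,0.47]},{"gripper":0.4,"dp":[0.03,-0.728,0],"dr":[0,0,0.47]},{"gripper":0.4,"dp":[0.03,-0.728,0],"dr":[0,0,0.47]},{"gripper":0.4,"dp":[0.03,-0.728,0],"dr":[0,0,0.47]},{"gripper":0.4,"dp":[0.03,-0.728,0],"dr":[0,0,0.47]},{"gripper":0.4,"dp":[0.03,-0.728,0],"dr":[0,0,0.47]},{"gripper":0.4,"dp":[0.03,-0.728,0],"dr":[0,0,0.47]},{"gripper":0.4,"dp":[0.03,-0.728,0],"dr":[0,0,0.47]}]'
python3 - <<'E'
from h import *
cm=arm.camera_model('top'); im=snap('top','t4.png')
for o in orange(im,cm): print(*o)
c=im[185:275,120:200,::-1]; cv2.imwrite('pics/t4c.png',np.hstack([cv2.resize(c,None,fx=4.5,fy=4.5,interpolation=cv2.INTER_CUBIC),cv2.resize(im[160:250,190:278,::-1],(396,405),interpolation=cv2.INTER_CUBIC)]))
plan(395,-359,230)
E
```

```text
time: 30.38
ee_pos: [428.4, -65.3, 237.9]
ee_rot: [0.0, 0.64, 0.768, -0.001]
force: [0.0, 0.5, -0.2]
finger_gap: 36.9
grip_force: 0.0
dp [-0.4751, -0.1411, 0.0031] dr [0.0, 0.0, 0.0] rows 8
```

View pics/t4c.png

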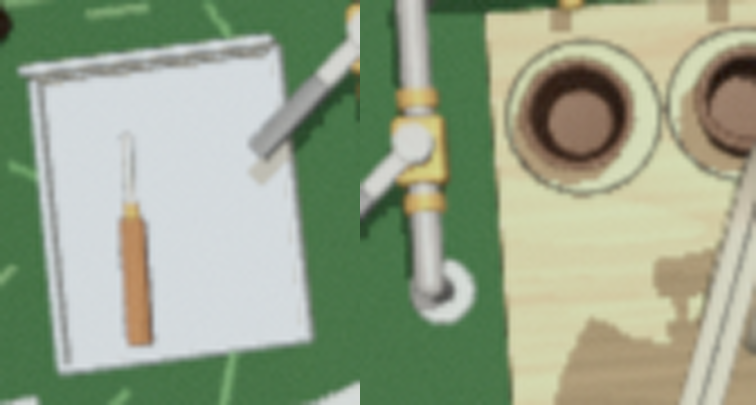

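The needle lies flat in the tray, handle (137,280) and blade tip (127,135) towards the high end. The lever is at about 45°. Now the paddle.

```bash
python3 -m crank '[{"gripper":0.4,"dp":[-0.475,-0.141,0],"dr":[0,0,0.47]},{"gripper":0.4,"dp":[-0.475,-0.141,0],"dr":[0,0,0.47]},{"gripper":0.4,"dp":[-0.475,-0.141,0],"dr":[0,0,0.47]},{"gripper":0.4,"dp":[-0.475,-0.141,0],"dr":[0,0,0.47]},{"gripper":0.4,"dp":[-0.475,-0.141,0],"dr":[0,0,0.47]},{"gripper":0.4,"dp":[-0.475,-0.141,0],"dr":[0,0,0.47]},{"gripper":0.4,"dp":[-0.475,-0.141,0],"dr":[0,0,0.47]},{"gripper":0.4,"dp":[-0.475,-0.141,0],"dr":[0,0,0.47]},{"gripper":0.4,"dp":[-0.475,-0.141,0],"dr":[0,0,0.47]},{"gripper":0.4,"dp":[-0.475,-0.141,0],"dr":[0,0,0.47]},{"gripper":0.4,"dp":[-0.475,-0.141,0],"dr":[0,0,0.47]},{"gripper":0.4,"dp":[-0.475,-0.141,0],"dr":[0,0,0.47]}]'
python3 - <<'E'
from h import *
p,R=rot(); print(p,np.degrees(np.arctan2(R[1,1],R[0,1])))
cm=arm.camera_model('wrist'); im=snap('wrist','w4.png')
for o in orange(im,cm): print(*o)
plan(408,-359,20,-103)
E
```

```text
time: 31.43
ee_pos: [400.5, -356.8, 237.6]
ee_rot: [-0.0, 0.99, 0.142, -0.0]
force: [0.5, -0.8, 0.3]
finger_gap: 37.1
grip_force: 0.0
[ 400.54159361 -356.75331184  237.63782393] -73.71870155477623
[286. 174.] [ 411.9 -360.5] [17. 89.] -13.9
dp [0.0108, 0.0073, 0.3528] dr [-0.0002, 0.0001, 0.1607] rows 6
```

```bash
python3 -m crank '[{"gripper":0.4,"dp":[0.011,0.008,0.06],"dr":[0,0,0.163]},{"gripper":0.4,"dp":[0.011,0.008,0.12],"dr":[0,0,0.163]},{"gripper":0.4,"dp":[0.011,0.008,0.18],"dr":[0,0,0.163]},{"gripper":0.4,"dp":[0.011,0.008,0.23],"dr":[0,0,0.163]},{"gripper":0.4,"dp":[0.011,0.008,0.28],"dr":[0,0,0.163]},{"gripper":0.4,"dp":[0.011,0.008,0.31],"dr":[0,0,0.163]},{"gripper":0.4,"dp":[0.011,0.008,0.335],"dr":[0,0,0.163]},{"gripper":0.4,"dp":[0.011,0.008,0.348],"dr":[0,0,0.163]},{"gripper":0.4,"dp":[0.011,0.008,0.352],"dr":[0,0,0.163]},{"gripper":0.4,"dp":[0.011,0.008,0.352],"dr":[0,0,0.163]},{"gripper":0.4,"dp":[0.011,0.008,0.352],"dr":[0,0,0.163]}]'
python3 -m crank '[{"gripper":0,"dp":[0,0,0],"dr":[0,0,0]},{"gripper":0,"dp":[0,0,0],"dr":[0,0,0]},{"gripper":0,"dp":[0,0,0],"dr":[0,0,0]},{"gripper":0,"dp":[0,0,0],"dr":[0,0,0]},{"gripper":0,"dp":[0,0,0],"dr":[0,0,0]},{"gripper":0,"dp":[0,0,0],"dr":[0,0,0]}]' 50
```

```text
time: 32.4
ee_pos: [408.7, -360.5, 28.1]
ee_rot: [0.001, 0.994, -0.111, 0.001]
force: [-0.4, 0.5, 0.1]
finger_gap: 37.3
grip_force: 0.0
time: 32.9
ee_pos: [408.4, -360.4, 27.7]
ee_rot: [0.0, 0.994, -0.112, 0.0]
force: [-1.0, 1.3, 6.1]
finger_gap: 17.4
grip_force: 50.0
```

```bash
python3 -m crank '[{"gripper":0,"dp":[0,0,-0.02],"dr":[0,0,0]},{"gripper":0,"dp":[0,0,-0.06],"dr":[0,0,0]},{"gripper":0,"dp":[0,0,-0.12],"dr":[0,0,0]},{"gripper":0,"dp":[0,0,-0.18],"dr":[0,0,0]},{"gripper":0,"dp":[0,0,-0.24],"dr":[0,0,0]},{"gripper":0,"dp":[0,0,-0.3],"dr":[0,0,0]},{"gripper":0,"dp":[0,0,-0.34],"dr":[0,0,0]},{"gripper":0,"dp":[0,0,-0.34],"dr":[0,0,0]}]'
python3 -c "
from h import *
plan(430,-20,230); p,R=rot(); print(np.degrees(np.arctan2(R[1,1],R[0,1])))"
```

```text
time: 33.57
ee_pos: [410.0, -362.1, 238.9]
ee_rot: [0.003, 0.994, -0.112, 0.004]
force: [1.0, -0.6, -0.0]
finger_gap: 17.7
grip_force: 50.0
dp [-0.0945, -0.5633, 0.0006] dr [0.0, 0.0, 0.0] rows 9
-102.86413721816876
```

```bash
python3 -m crank '[{"gripper":0,"dp":[-0.094,-0.563,0],"dr":[0,0,-0.47]},{"gripper":0,"dp":[-0.094,-0.563,0],"dr":[0,0,-0.47]},{"gripper":0,"dp":[-0.094,-0.563,0],"dr":[0,0,-0.47]},{"gripper":0,"dp":[-0.094,-0.563,0],"dr":[0,0,-0.47]},{"gripper":0,"dp":[-0.094,-0.563,0],"dr":[0,0,-0.47]},{"gripper":0,"dp":[-0.094,-0.563,0],"dr":[0,0,-0.47]},{"gripper":0,"dp":[-0.094,-0.563,0],"dr":[0,0,-0.47]},{"gripper":0,"dp":[-0.094,-0.563,0],"dr":[0,0,-0.47]},{"gripper":0,"dp":[-0.094,-0.563,0],"dr":[0,0,-0.47]},{"gripper":0,"dp":[-0.094,-0.563,0],"dr":[0,0,-0.47]},{"gripper":0,"dp":[-0.094,-0.563,0],"dr":[0,0,-0.47]},{"gripper":0,"dp":[-0.094,-0.563,0],"dr":[0,0,-0.47]}]'
python3 -c "
from h import *
plan(403,315,220); p,R=rot(); print(np.degrees(np.arctan2(R[1,1],R[0,1])))"
```

```text
time: 34.57
ee_pos: [427.7, -17.3, 230.6]
ee_rot: [-0.0, 0.808, 0.589, -0.0]
force: [-0.2, -0.6, -0.6]
finger_gap: 17.4
grip_force: 50.0
dp [0.5148, -0.2085, 0.0077] dr [0.0, 0.0, 0.0] rows 8
-17.80298343534989
```

```bash
python3 -m crank '[{"gripper":0,"dp":[0.515,-0.208,0.007],"dr":[0,0,-0.47]},{"gripper":0,"dp":[0.515,-0.208,0.007],"dr":[0,0,-0.47]},{"gripper":0,"dp":[0.515,-0.208,0.007],"dr":[0,0,-0.47]},{"gripper":0,"dp":[0.515,-0.208,0.007],"dr":[0,0,-0.47]},{"gripper":0,"dp":[0.515,-0.208,0.007],"dr":[0,0,-0.47]},{"gripper":0,"dp":[0.515,-0.208,0.007],"dr":[0,0,-0.47]},{"gripper":0,"dp":[0.515,-0.208,0.007],"dr":[0,0,-0.47]},{"gripper":0,"dp":[0.515,-0.208,0.007],"dr":[0,0,-0.47]},{"gripper":0,"dp":[0.515,-0.208,0.007],"dr":[0,0,-0.47]},{"gripper":0,"dp":[0.515,-0.208,0.007],"dr":[0,0,-0.47]},{"gripper":0,"dp":[0.515,-0.208,0.007],"dr":[0,0,-0.47]},{"gripper":0,"dp":[0.515,-0.208,0.007],"dr":[0,0,-0.47]}]'
python3 -c "
from h import *
plan(403,317,28,96.5)"
```

```text
time: 35.57
ee_pos: [405.8, 314.6, 226.1]
ee_rot: [-0.001, 0.201, 0.98, -0.001]
force: [-0.0, -0.7, -0.7]
finger_gap: 17.3
grip_force: 50.0
dp [0.0056, 0.0022, 0.3201] dr [-0.0004, -0.0004, -0.1652] rows 5
```

```bash
python3 -m crank '[{"gripper":0,"dp":[0.005,0.002,0],"dr":[0,0,-0.165]},{"gripper":0,"dp":[0.005,0.002,0],"dr":[0,0,-0.165]},{"gripper":0,"dp":[0.005,0.002,0],"dr":[0,0,-0.165]},{"gripper":0,"dp":[0.005,0.002,0.05],"dr":[0,0,-0.165]},{"gripper":0,"dp":[0.005,0.002,0.1],"dr":[0,0,-0.165]},{"gripper":0,"dp":[0.005,0.002,0.15],"dr":[0,0,-0.165]},{"gripper":0,"dp":[0.005,0.002,0.2],"dr":[0,0,-0.165]},{"gripper":0,"dp":[0.005,0.002,0.25],"dr":[0,0,-0.165]},{"gripper":0,"dp":[0.005,0.002,0.28],"dr":[0,0,-0.165]},{"gripper":0,"dp":[0.005,0.002,0.3],"dr":[0,0,-0.165]},{"gripper":0,"dp":[0.005,0.002,0.31],"dr":[0,0,-0.165]},{"gripper":0,"dp":[0.005,0.002,0.31],"dr":[0,0,-0.165]}]'
python3 -m crank '[{"gripper":0,"dp":[0,0,0.003],"dr":[0,0,0]},{"gripper":0,"dp":[0,0,0.005],"dr":[0,0,0]},{"gripper":0,"dp":[0,0,0.005],"dr":[0,0,0]},{"gripper":0,"dp":[0,0,0.005],"dr":[0,0,0]}]' 6
```

```text
time: 36.57
ee_pos: [403.5, 316.2, 39.7]
ee_rot: [-0.001, -0.053, 0.999, -0.001]
force: [0.7, 0.7, -1.1]
finger_gap: 17.5
grip_force: 50.0
time: 36.9
ee_pos: [405.0, 317.2, 38.9]
ee_rot: [0.001, -0.053, 0.999, 0.0]
force: [-0.9, -0.1, -1.0]
finger_gap: 17.8
grip_force: 6.0
```

```bash
python3 -m crank '[{"gripper":0,"dp":[0,0,0.003],"dr":[0,0,0]},{"gripper":0,"dp":[0,0,0.006],"dr":[0,0,0]},{"gripper":0,"dp":[0,0,0.009],"dr":[0,0,0]},{"gripper":0,"dp":[0,0,0.009],"dr":[0,0,0]},{"gripper":0,"dp":[0,0,0.009],"dr":[0,0,0]}]' 6
python3 -m crank '[{"gripper":0.3,"dp":[0,0,0],"dr":[0,0,0]},{"gripper":0.3,"dp":[0,0,0],"dr":[0,0,0]},{"gripper":0.3,"dp":[0,0,0],"dr":[0,0,0]},{"gripper":0.3,"dp":[0,0,-0.05],"dr":[0,0,0]},{"gripper":0.3,"dp":[0,0,-0.12],"dr":[0,0,0]},{"gripper":0.3,"dp":[0,0,-0.19],"dr":[0,0,0]},{"gripper":0.3,"dp":[0,0,-0.26],"dr":[0,0,0]},{"gripper":0.3,"dp":[0,0,-0.33],"dr":[0,0,0]},{"gripper":0.3,"dp":[0,0,-0.35],"dr":[0,0,0]}]'
python3 -c "
from h import *
plan(430,-150,240)"
```

```text
time: 37.32
ee_pos: [404.4, 316.8, 32.3]
ee_rot: [0.0, -0.053, 0.999, 0.0]
force: [-0.5, -0.3, -0.2]
finger_gap: 17.6
grip_force: 6.0
time: 38.07
ee_pos: [406.5, 318.2, 250.1]
ee_rot: [0.004, -0.053, 0.999, 0.002]
force: [1.7, 0.3, 0.5]
finger_gap: 27.9
grip_force: 0.0
dp [0.0431, -0.7801, 0.0031] dr [0.0, 0.0, 0.0] rows 12
```

```bash
python3 -m crank '[{"gripper":0.3,"dp":[0.06,-0.99,0],"dr":[0,0,0.3]},{"gripper":0.3,"dp":[0.06,-0.99,0],"dr":[0,0,0.3]},{"gripper":0.3,"dp":[0.06,-0.99,0],"dr":[0,0,0.3]},{"gripper":0.3,"dp":[0.06,-0.99,0],"dr":[0,0,0.3]},{"gripper":0.3,"dp":[0.06,-0.99,0],"dr":[0,0,0.3]},{"gripper":0.3,"dp":[0.06,-0.99,0],"dr":[0,0,0.3]},{"gripper":0.3,"dp":[0.06,-0.99,0],"dr":[0,0,0.3]},{"gripper":0.3,"dp":[0.06,-0.99,0],"dr":[0,0,0.3]},{"gripper":0.3,"dp":[0.06,-0.99,0],"dr":[0,0,0.3]},{"gripper":0.3,"dp":[0.06,-0.99,0],"dr":[0,0,0.3]},{"gripper":0.3,"dp":[0.06,-0.99,0],"dr":[0,0,0.3]},{"gripper":0.3,"dp":[0.06,-0.99,0],"dr":[0,0,0.3]}]'
python3 -m crank '[{"gripper":0.3,"dp":[-0.2,-0.2,0],"dr":[0,0,0]},{"gripper":0.3,"dp":[-0.2,-0.2,0],"dr":[0,0,0]},{"gripper":0.3,"dp":[-0.2,-0.2,0],"dr":[0,0,0]},{"gripper":0.3,"dp":[-0.2,-0.2,0],"dr":[0,0,0]},{"gripper":0.3,"dp":[-0.2,-0.2,0],"dr":[0,0,0]},{"gripper":0.3,"dp":[-0.2,-0.2,0],"dr":[0,0,0]}]'
python3 -c "
from h import *
im=snap('top','t5.png')[:,:,::-1]; cv2.imwrite('pics/t5c.png',cv2.resize(im[135:400,5:355],None,fx=2.25,fy=2.25,interpolation=cv2.INTER_CUBIC))"
```

```text
time: 39.07
ee_pos: [426.2, -184.9, 242.2]
ee_rot: [0.0, 0.407, 0.914, 0.0]
force: [1.4, 0.3, 0.4]
finger_gap: 28.0
grip_force: 0.0
time: 39.57
ee_pos: [416.9, -354.1, 241.3]
ee_rot: [-0.001, 0.408, 0.913, 0.0]
force: [0.2, 0.7, -0.4]
finger_gap: 27.4
grip_force: 0.0
```

View pics/t5c.png

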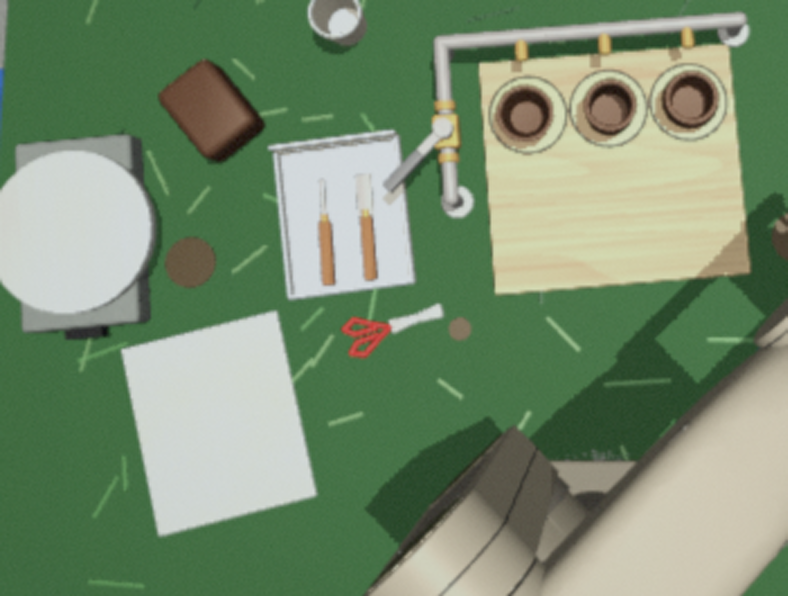

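Both tools lie side by side in the tray, blades towards the high end: needle (325,235) and paddle (367,230). The lever is at about 45° and no third tool was hidden. I'll do one close check of the pot centring, since the middle pot measured about 9 mm off.

```bash
python3 -c "
from h import *
plan(655,-130,330)"
```

```text
dp [0.0117, 0.5426, -0.1573] dr [0.0, 0.0, 0.0] rows 9
```

```bash
python3 -m crank '[{"gripper":0.3,"dp":[0,0.1,-0.157],"dr":[0,0,0]},{"gripper":0.3,"dp":[0,0.2,-0.157],"dr":[0,0,0]},{"gripper":0.3,"dp":[0.012,0.542,-0.157],"dr":[0,0,0]},{"gripper":0.3,"dp":[0.012,0.542,-0.157],"dr":[0,0,0]},{"gripper":0.3,"dp":[0.012,0.542,-0.157],"dr":[0,0,0]},{"gripper":0.3,"dp":[0.012,0.542,-0.157],"dr":[0,0,0]},{"gripper":0.3,"dp":[0.012,0.542,-0.157],"dr":[0,0,0]},{"gripper":0.3,"dp":[0.012,0.542,-0.157],"dr":[0,0,0]},{"gripper":0.3,"dp":[0.012,0.542,-0.157],"dr":[0,0,0]},{"gripper":0.3,"dp":[0.012,0.542,-0.157],"dr":[0,0,0]},{"gripper":0.3,"dp":[0.012,0.542,-0.157],"dr":[0,0,0]},{"gripper":0.3,"dp":[0.012,0.542,-0.157],"dr":[0,0,0]}]'
python3 -c "
from h import *
im=snap('wrist','w5.png')[:,:,::-1].copy(); cm=arm.camera_model('wrist')
th=np.linspace(0,6.283,60)
for m,z,r in [((588.3,96.9),72,38),((598.3,-17.6),86,37),((608.2,-132.2),62,41)]:
    for zz,rr,c in [(12,53,(255,0,0)),(z,r,(0,255,0))]:
        P=np.array([proj(cm,(m[0]+rr*np.cos(a),m[1]+rr*np.sin(a),zz)) for a in th]); cv2.polylines(im,[np.int32(P*16)],True,c,1,cv2.LINE_AA,4)
cv2.imwrite('pics/w5c.png',cv2.resize(im,(800,600)))"
```

```text
time: 40.62
ee_pos: [654.0, -128.1, 336.5]
ee_rot: [-0.0, 0.406, 0.914, -0.0]
force: [0.5, -0.8, -0.6]
finger_gap: 28.0
grip_force: 0.0
```

View pics/w5c.png

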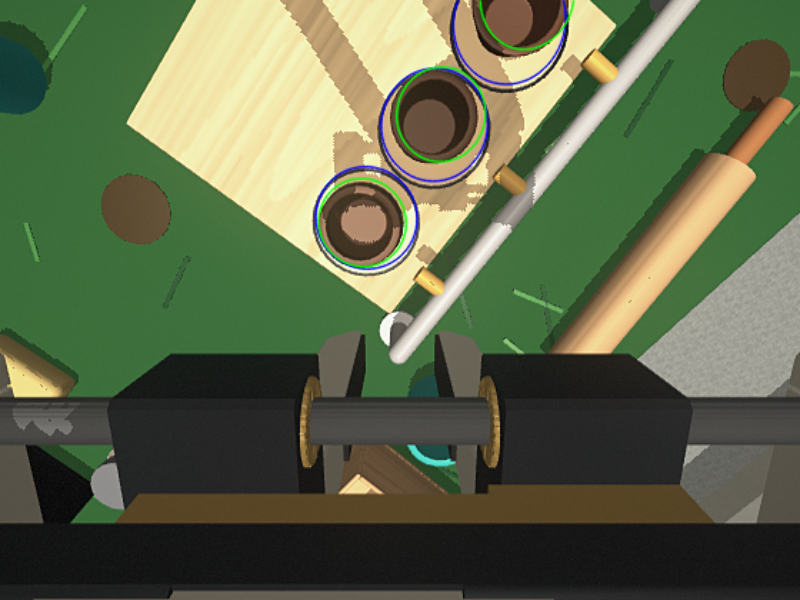

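The close check shows each rim within about 8 mm of its ring's centre: the middle rim is at (433,115) against an expected (442,113). That is inside 15 mm, and nothing is touching the robot, so I hand in.

```bash
python3 -c "
from rig import arm
print(arm.close_job())"
```

```text
the job is handed in; nothing more can be done
None
```

I handed the job in (it returned no verdict): the valve was shut first, the three pots were slid to within about 9 mm of their ring centres, the lever was then set to about 45°, and the needle and paddle, the only tools found, lie flat in the tray with blades to the high end.

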